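Build the sieve column on the shaker

ROBOT

A 6-joint arm with a two-finger parallel gripper is mounted at the origin on the work surface. World frame = base frame: x ahead of the robot, y to its left, z up, the work surface at z = 0. Lengths are in m, angles in degrees, forces in N, time in s.
With the tool pointing down it reaches from about 0.325 to 0.9 m from the base axis. Payload 3.5 kg.
Tool frame: the origin (TCP) lies midway between the tips of the shut fingers; the grasp point (between the pads) lies env.tcp_to_grasp behind it (env.tcp_to_grasp is the distance from the TCP to the grasp point, in m); x points along the fingers, z is the direction in which the jaws open and shut, and the axes are right-handed (so a half turn about x gives the same grasp; the last joint's range is limited). The gripper opens to 85 mm and grips with 20 to 120 N. Pads are 22 mm wide; open, the fingers measure 114 mm over their backs; the gripper's body (76 mm by 85 mm) begins 54 mm behind the grasp point. The pads swing forward as they close: fully open they stand 13 mm farther back than shut.
Start: joints at [60.31, 15.837, -1.513, 72.651, 0, 84.076], TCP at [0.252, 0.572, 0.231] pointing down, gripper open.
Joint ranges: [-178.77, 178.77], [-48.84, 107.48], [-61.69, 71.31], [-111.58, 123.2], [-90, 87.43], [-180, 180]. Speed limits (degrees/s): [147.25, 147.25, 180, 180, 180, 180].

INTERFACE

Orientations are given as [roll, pitch, yaw] about the fixed x, y, z axes, in that order (R = Rz(yaw) Ry(pitch) Rx(roll)).
In Python, from cell import env, cams gives the robot as it stands.
- The arm moves only by the tool step_arm, never from a script. Its argument "commands" is one flat list of numbers, 7 for each row, row after row: the shift along the tool's x, y, z in units of 40 mm (1.0 is 40 mm), then the turn, a rotation vector about the tool's x, y, z in units of 6 degrees (1.0 is 6 degrees), then the opening in per cent of the stroke, from 0 (shut) to 100 (fully open). A call has 1 to 20 rows; each row is the pose to reach, as a shift and turn from the pose commanded when the call began, along the tool's axes at that moment; what a row does not reach only later rows make up. A row lasts 1/10 s, in which the tool goes at most 50 mm and 8.59 degrees, less where a joint would pass 70% of its speed; a pose out of reach is approached as far as the arm can. A call with a gripper value outside its range is refused whole. The fingers move at their own pace and stop on an object; "grip_force" is the grip in N (left out, the last holds). Time passes only in rows, so rows that repeat a pose let the fingers close. It gives the time, the measured TCP pose, the force and the opening at its end, in the units of the state.
- env.state(): the state, without advancing time (a new reading comes with each control period).
- cams.snapshot(name): name is "scene" or "top" or "wrist"; returns the picture (400x640x3 uint8, red, green, blue); there is no depth.
- cams.camera_params(name): a dict with "K" (3x3 intrinsics, pixels), "T" (4x4, takes a point from camera to world coordinates). Camera axes: x right, y down, z forward; pixel columns grow to the right and rows downward; lengths in m; the calibration is good to about 2 mm. The wrist camera is an equidistant fisheye: a pixel r from the principal point sees the ray r / f radians off the axis. A picture is of the moment at which its call begins: read the wrist's pose just before it. camera_params takes no time and is no camera call; for the wrist camera it gives the pose at the moment of the call.
- env.hand_in(): hands the job in, once; it reports no verdict.
The state is a dict: "time_s": time; "joints": joint angles; "qvel": joint speeds; "effort": joint torques, N m; "position": TCP position; "tool_rot": TCP orientation; "force": force on the tool from outside, world axes, zero at the start; "wrist_torque": the same for the moment, N m; "gripper_width": opening from 0.0 (shut) to 1.0 (fully open).
Only numpy, scipy, OpenCV 4.12 (cv2) and the standard library are available. Lean on these libraries where they do the work, as an engineer would, in place of code of your own. Each camera call takes 0.05 s, during which the arm holds its last target.

TASK

Set up the sieve column on the shaker for the next ground sample, piece by piece from the bottom: seat the pan in the shaker's round seat, then nest the fine (red), the medium (yellow) and the coarse (blue) sieve on it in that order, and close it with the lid, every piece sitting level and fully home in the one below. Leave the green sieve, the tip box and the mortar where they stand.

Things in the scene. Friction and masses are not known exactly. Their poses are not given: they have to be found in the camera images.
- pan: Collecting pan: black cup with a plain closed steel floor, no mesh, 56 mm across, 29 mm high, with the same 7 mm tapered skirt (42 to 47 mm) below and the same 51 mm open top as the sieves. Its skirt fits the shaker's seat. Side upright from 7 to 29 mm. About 90 g. Origin: centre of the underside, z up; stands upright on the bench.
- sieve_fine: Sieve with red plastic frame, 56 mm across, 29 mm high, with a smooth grey fine mesh (fine sieve). Foot: 7 mm tapered skirt (42 mm, widening to 47), which drops into the open top (51 mm inside, 20 mm deep) of the piece below, the shoulder resting on its rim; nested, its origin is 22 mm above that piece's. Side upright from 7 to 29 mm, free to grip. About 50 g. Origin: centre of the underside, z up; stands upright on the bench.
- sieve_medium: Sieve with yellow plastic frame, 56 mm across, 29 mm high, with a close dark wire grid (medium sieve). Foot: 7 mm tapered skirt (42 mm, widening to 47), which drops into the open top (51 mm inside, 20 mm deep) of the piece below, the shoulder resting on its rim; nested, its origin is 22 mm above that piece's. Side upright from 7 to 29 mm, free to grip. About 50 g. Origin: centre of the underside, z up; stands upright on the bench.
- sieve_coarse: Sieve with blue plastic frame, 56 mm across, 29 mm high, with a wide open wire grid (coarse sieve). Foot: 7 mm tapered skirt (42 mm, widening to 47), which drops into the open top (51 mm inside, 20 mm deep) of the piece below, the shoulder resting on its rim; nested, its origin is 22 mm above that piece's. Side upright from 7 to 29 mm, free to grip. About 50 g. Origin: centre of the underside, z up; stands upright on the bench.
- lid: Lid: aluminium disc 56 mm across with a black knob. From the underside: 7 mm tapered skirt (42 to 47 mm, fits a sieve's open top), disc edge from 7 to 13 mm, round knob 20 mm across from 15 to 35 mm (top). Seated, its origin is 22 mm above that of the sieve below. About 70 g. Origin: centre of the underside, z up; lies knob up.
- shaker: Sieve shaker, fixed, off: white drum 124 mm across, grey control panel reaching 76 mm from the axis on its -x side, round aluminium table (82 mm, top at 56 mm), in its middle the seat: a dark ring 56 mm outside, 51 inside, rim at 64 mm, 8 mm deep. The pan's skirt drops in, shoulder on the rim: seated, the pan's origin is 57 mm above the shaker's. Origin: on the drum's axis at bench height, z up.
- sieve_spare: Spare sieve, green frame with a smooth brass-coloured mesh, otherwise of the same shape and size as the other sieves (56 mm across, 29 mm high). Not needed: to be left where it stands. Origin: centre of the underside.
- tip_box: Bystander: yellow pipette tip box, 82 mm (its x) by 122 mm (its y), 58 mm high, partly filled. Origin: centre of the underside.
- mortar: Bystander: dark stone mortar, 104 mm across the rim and 62 mm high, its pestle leaning in it towards its own x, up to 112 mm high and 72 mm out from the axis. Origin: centre of the underside.

How it is judged (in metres and radians):
On the way, in this order (a step that is already met when the one before it is completed fails the run):
1. The pan sits fully home in the shaker's seat (horizontal distance between pan and shaker below 0.004 m and z of pan in the frame of shaker between 0.0545 and 0.0595 m and angle between pan's own z axis and vertical below 0.07 rad), for 0.2 s.
2. The red fine sieve is nested on the pan (horizontal distance between sieve_fine and pan below 0.004 m and z of sieve_fine in the frame of pan between 0.0195 and 0.0245 m and angle between sieve_fine's own z axis and vertical below 0.07 rad), for 0.2 s.
3. The yellow medium sieve is nested on the fine one (horizontal distance between sieve_medium and sieve_fine below 0.004 m and z of sieve_medium in the frame of sieve_fine between 0.0195 and 0.0245 m and angle between sieve_medium's own z axis and vertical below 0.07 rad), for 0.2 s.
4. The blue coarse sieve is nested on the medium one (horizontal distance between sieve_coarse and sieve_medium below 0.004 m and z of sieve_coarse in the frame of sieve_medium between 0.0195 and 0.0245 m and angle between sieve_coarse's own z axis and vertical below 0.07 rad), for 0.2 s.
5. The lid is seated on the coarse sieve (horizontal distance between lid and sieve_coarse below 0.004 m and z of lid in the frame of sieve_coarse between 0.0195 and 0.0245 m and angle between lid's own z axis and vertical below 0.07 rad), for 0.2 s.
At the end, for the whole second after the job is handed in: Bottom to top on the shaker: pan, red, yellow, blue, lid. Each origin within 4 mm sideways of the one below and within 2.5 mm of its nested height (pan 57 mm above the shaker's, the others 22 mm above the one below), tilted under 0.07 rad, at rest (0.02 m/s, 0.2 rad/s) (all of step 1 and all of step 2 and all of step 3 and all of step 4 and all of step 5 and linear speed of each of pan, sieve_fine, sieve_medium, sieve_coarse, lid below 0.02 m/s and angular speed of each of pan, sieve_fine, sieve_medium, sieve_coarse, lid below 0.2 rad/s); the robot touches nothing.
It fails at once if The green sieve is shifted by more than 20 mm (distance of sieve_spare from where it was at the start of the episode above 0.02 m).
It fails at once if The tip box is shifted by more than 20 mm (distance of tip_box from where it was at the start of the episode above 0.02 m).
It fails at once if The mortar is shifted by more than 20 mm (distance of mortar from where it was at the start of the episode above 0.02 m).
It also fails if it takes over 128 s, if anything falls off the work surface, if the arm or the gripper's body presses on something with over 40 N, if the wrist force passes 120 N, or if a joint passes its speed limit or range.

## Working session

There is one attempt and no reset: what is moved stays moved. The work goes in short steps, Python scripts to look and compute and a tool call to move; the robot and the scene stay as the last step left them, time stands still between calls to the robot, and variables do not carry over. Pictures are saved under pics/ and viewed, and the job is handed in when it is done.

Besides the shell and the picture viewer there is one more tool, called after "Emit:" in YAML: its name, and indented under it one key for each argument. step_arm: Moves the arm, as the interface text tells. Its arguments: {"type":"object","properties":{"commands":{"type":"array"},"grip_force":{"type":"number"}},"required":["commands"]}

```bash
ls; mkdir -p pics
python3 - <<'E'
from cell import env,cams
import cv2
print(env.state(), env.tcp_to_grasp)
for n in ("scene","top","wrist"):
    p=cams.camera_params(n); im=cams.snapshot(n)
    cv2.imwrite(f"pics/{n}0.png",im[:,:,::-1]); print(n,p)
E
```

```text
pics
{'time_s': 0.0, 'joints': array([ 6.03105359e+01,  1.58814504e+01, -1.60016955e+00,  7.26522024e+01,
        5.00700712e-04,  8.40738395e+01]), 'qvel': array([ 0.01656654,  0.01590815, -0.00733285, -0.03727883, -0.08711976,
        0.00797866]), 'effort': array([-1.28224161e-03, -4.45507622e+01,  2.95204300e+01,  1.64682395e-02,
        3.01657280e-05,  1.25766064e-08]), 'position': array([0.25147117, 0.57129386, 0.23010601]), 'tool_rot': array([ 173.85946675,   89.86617677, -119.90383744]), 'force': array([ 0.20940489, -0.04192733, -0.3059166 ]), 'wrist_torque': array([-0.01730723, -0.05506576,  0.01286874]), 'gripper_width': 1.0026842075018354} 0.0187
scene {'K': array([[486.90073572,   0.        , 312.84118723],
       [  0.        , 486.90073572, 193.99590531],
       [  0.        ,   0.        ,   1.        ]]), 'T': array([[-0.4533063 ,  0.75907823, -0.46724045,  1.14623222],
       [ 0.89123761,  0.39448522, -0.22377875,  0.28998919],
       [ 0.01445387, -0.51786258, -0.85534171,  1.22051212],
       [ 0.        ,  0.        ,  0.        ,  1.        ]])}
top {'K': array([[392.82435805,   0.        , 317.09005416],
       [  0.        , 392.82435805, 195.68599192],
       [  0.        ,   0.        ,   1.        ]]), 'T': array([[-0.02319305, -0.9946863 ,  0.1003058 ,  0.40846121],
       [-0.9996944 ,  0.0239337 ,  0.0061867 , -0.02427821],
       [-0.00855452, -0.10013166, -0.99493742,  0.97780484],
       [ 0.        ,  0.        ,  0.        ,  1.        ]])}
wrist {'K': array([[309.70691629,   0.        , 320.54239189],
       [  0.        , 309.70691629, 199.25501371],
       [  0.        ,   0.        ,   1.        ]]), 'T': array([[ 0.40329244,  0.87536801,  0.26661968,  0.18426873],
       [ 0.91507012, -0.38535795, -0.1189366 ,  0.60150366],
       [-0.00136928,  0.29194194, -0.95643506,  0.37247318],
       [ 0.        ,  0.        ,  0.        ,  1.        ]])}
```

View pics/top0.png

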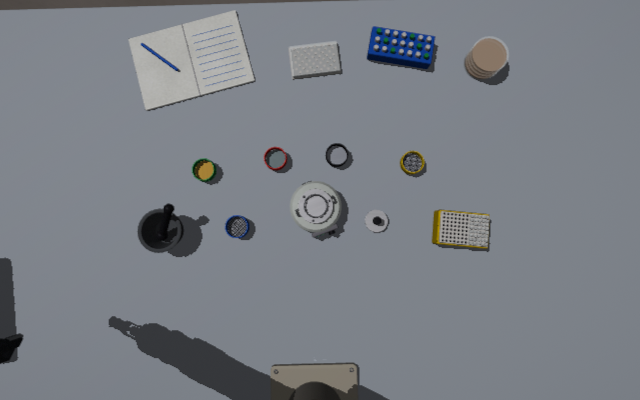

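View pics/scene0.png

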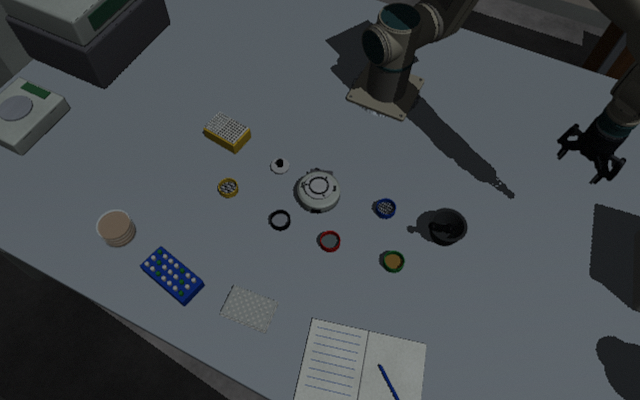

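View pics/wrist0.png

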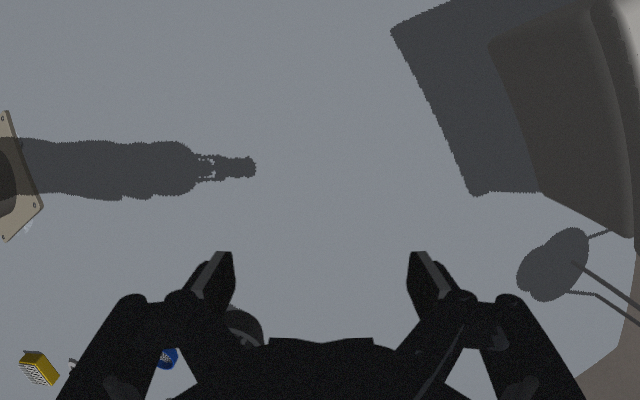

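The top view shows everything: pan (337,155), red (276,159), yellow (412,162), blue (237,227), lid (376,221), shaker (316,207), green (204,170), mortar (161,230), tip box (462,229). Next I measure these positions from both fixed cameras.

```bash
cat > h.py <<'E'
import numpy as np, cv2
from scipy.spatial.transform import Rotation as R
from cell import env,cams
def ray(p,uv,fish=False):
    K,T=p["K"],p["T"]; x=(uv[0]-K[0,2])/K[0,0]; y=(uv[1]-K[1,2])/K[1,1]
    if fish:
        r=np.hypot(x,y); s=np.sin(r)/r if r>1e-9 else 1; d=np.array([x*s,y*s,np.cos(r)])
    else: d=np.array([x,y,1.])
    return T[:3,3],T[:3,:3]@d
def plane(p,uv,z,fish=False):
    o,d=ray(p,uv,fish); return o+d*(z-o[2])/d[2]
def proj(p,X,fish=False):
    K,T=p["K"],p["T"]; c=T[:3,:3].T@(np.asarray(X)-T[:3,3])
    if fish:
        th=np.arctan2(np.hypot(c[0],c[1]),c[2]); f=th/max(np.hypot(c[0],c[1]),1e-9); return K[:2,:2]@(c[:2]*f)+K[:2,2]
    return (K@c)[:2]/c[2]
def crop(im,u,v,r,s,name):
    u,v=int(u),int(v); c=im[max(v-r,0):v+r,max(u-r,0):u+r,::-1]
    cv2.imwrite(name,cv2.resize(c,None,fx=s,fy=s,interpolation=cv2.INTER_NEAREST))
def tool():
    s=env.state(); M=R.from_euler('xyz',s['tool_rot'],degrees=True).as_matrix(); return s,s['position'],M
def go(target,jaw=None):
    """units for 7-number row: target TCP xyz, jaw angle deg (world dir of tool z, mod 180)"""
    s,p,M=tool(); sh=M.T@(np.array(target)-p)/0.04
    rv=np.zeros(3)
    if jaw is not None:
        best=None
        for a in (jaw,jaw+180):
            x=np.array([0,0,-1.]); z=np.array([np.cos(np.radians(a)),np.sin(np.radians(a)),0]); y=np.cross(z,x)
            r=R.from_matrix(M.T@np.c_[x,y,z]).as_rotvec(degrees=True)
            if best is None or np.linalg.norm(r)<np.linalg.norm(best): best=r
        rv=best/6
    print("t %.2f pos"%s['time_s'],p.round(4),"shift",sh.round(3),"turn",rv.round(3),"j6 %.1f w %.3f F"%(s['joints'][5],s['gripper_width']),s['force'].round(1))
E
python3 - <<'E'
from h import *
ims={n:(cams.snapshot(n),cams.camera_params(n)) for n in("top","scene")}
for n,(im,p) in ims.items():
    hsv=cv2.cvtColor(im,cv2.COLOR_RGB2HSV); H,S,V=cv2.split(hsv)
    ms={'red':((H<8)|(H>172))&(S>130)&(V>50),'yellow':(H>18)&(H<32)&(S>130)&(V>60),'green':(H>45)&(H<80)&(S>120)&(V>40),'blue':(H>105)&(H<125)&(S>150)&(V>50),'dark':V<45,'bright':(V>170)}
    for k,m in ms.items():
        c,_=cv2.findContours(cv2.morphologyEx(m.astype(np.uint8),cv2.MORPH_CLOSE,np.ones((3,3))),cv2.RETR_EXTERNAL,cv2.CHAIN_APPROX_NONE)
        for q in c:
            h=cv2.convexHull(q); a=cv2.contourArea(h)
            if 120<a<4000:
                mo=cv2.moments(h); u=mo['m10']/mo['m00'],mo['m01']/mo['m00']
                P=plane(p,u,.018)
                if .2<P[0]<.8: print(n,k,np.round(u,1),a,P.round(4))
crop(ims['top'][0],325,190,110,3.5*.75,'pics/tc.png'); crop(ims['scene'][0],310,205,110,2.6,'pics/sc.png')
E
```

```text
top red [275.2 158. ] 386.0 [0.6016 0.0836 0.018 ]
top yellow [460.1 228.8] 1850.5 [ 0.4162 -0.3636  0.018 ]
top yellow [203.8 169.5] 243.0 [0.5772 0.261  0.018 ]
top yellow [412.  162.1] 410.5 [ 0.5829 -0.2547  0.018 ]
top green [203.5 169.8] 388.0 [0.5764 0.2615 0.018 ]
top blue [236.6 226.5] 389.5 [0.4344 0.1799 0.018 ]
top dark [162.2 228. ] 1329.0 [0.4349 0.3619 0.018 ]
top dark [336.6 155. ] 384.0 [ 0.6055 -0.0691  0.018 ]
scene red [331.5 244.5] 157.5 [0.609 0.093 0.018]
scene yellow [392.4 260.9] 146.5 [0.5776 0.2588 0.018 ]
scene yellow [228.  187.1] 271.0 [ 0.5822 -0.2538  0.018 ]
scene yellow [230.6 137. ] 638.5 [ 0.4229 -0.3443  0.018 ]
scene green [393.  260.9] 271.5 [0.5768 0.2602 0.018 ]
scene green [35.5 90. ] 180.5 [ 0.5533 -1.0128  0.018 ]
scene dark [620.7 365.3] 1986.5 [0.5771 0.8496 0.018 ]
scene dark [391.4 260.9] 379.0 [0.5787 0.2564 0.018 ]
scene dark [279.2 219.8] 331.0 [ 0.6079 -0.0697  0.018 ]
scene dark [439.7 226.3] 1520.0 [0.42  0.337 0.018]
scene dark [383.2 207.6] 275.0 [0.4374 0.1737 0.018 ]
scene dark [315.2 187.9] 195.0 [ 0.4677 -0.0279  0.018 ]
scene dark [306.7 197.3] 564.0 [ 0.5074 -0.0351  0.018 ]
scene dark [218.1 140.8] 142.5 [ 0.4532 -0.3705  0.018 ]
```

View pics/tc.png

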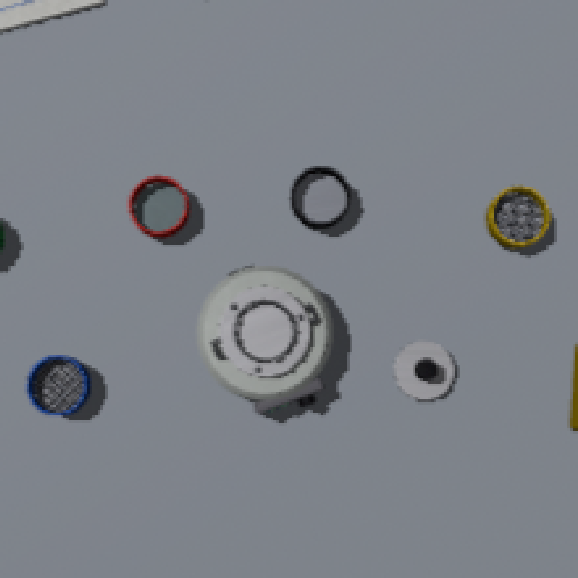

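View pics/sc.png

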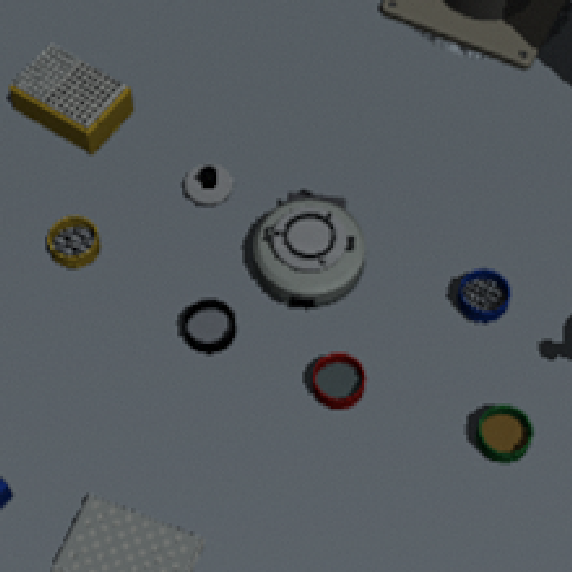

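Pan, red, yellow and blue agree between the two views to about 3 mm, apart from red in the scene view (7 mm in x and 9 mm in y, poor mask). I hover above the shaker for a closer wrist-camera look.

Run:
```python
from h import *
s,p,M=tool(); print(M.round(3))
go([.47,-.02,.27],90)
go([.47,-.02,.27],0)
```

```text
[[-0.001 -0.915  0.403]
 [-0.001  0.403  0.915]
 [-1.     0.    -0.001]]
t 0.25 pos [0.2517 0.5717 0.2307] shift [ -0.97  -10.956 -11.339] turn [-3.961e+00 -1.000e-02 -3.000e-03] j6 84.1 w 0.999 F [0.2 0.1 0.2]
t 0.25 pos [0.2517 0.5717 0.2307] shift [ -0.97  -10.956 -11.339] turn [ 1.1039e+01 -1.0000e-02  5.0000e-03] j6 84.1 w 0.999 F [0.2 0.1 0.2]
```

Emit:
step_arm:
  commands: [-0.97, -10.95, -11.34, -3.96, 0, 0, 100, -0.97, -10.95, -11.34, -3.96, 0, 0, 100, -0.97, -10.95, -11.34, -3.96, 0, 0, 100, -0.97, -10.95, -11.34, -3.96, 0, 0, 100, -0.97, -10.95, -11.34, -3.96, 0, 0, 100, -0.97, -10.95, -11.34, -3.96, 0, 0, 100, -0.97, -10.95, -11.34, -3.96, 0, 0, 100, -0.97, -10.95, -11.34, -3.96, 0, 0, 100, -0.97, -10.95, -11.34, -3.96, 0, 0, 100, -0.97, -10.95, -11.34, -3.96, 0, 0, 100, -0.97, -10.95, -11.34, -3.96, 0, 0, 100, -0.97, -10.95, -11.34, -3.96, 0, 0, 100, -0.97, -10.95, -11.34, -3.96, 0, 0, 100, -0.97, -10.95, -11.34, -3.96, 0, 0, 100, -0.97, -10.95, -11.34, -3.96, 0, 0, 100, -0.97, -10.95, -11.34, -3.96, 0, 0, 100]

```text
time_s: 1.85
position: [0.4693, -0.0188, 0.2698]
tool_rot: [57.9, 89.9, 147.9]
force: [-0.3, 0.0, -0.8]
gripper_width: 1.003
```

Run:
```python
from h import *
s,p,M=tool(); print(s['time_s'],p,s['joints'].round(1),M.round(3))
P=cams.camera_params('wrist'); im=cams.snapshot('wrist'); cv2.imwrite('pics/w1.png',im[:,:,::-1]); print(P['T'].round(3))
```

```text
1.85 [ 0.46926588 -0.01878987  0.26984122] [-10.2  -1.2 -16.4  74.9   0.  -10.2] [[-0.001 -1.    -0.001]
 [ 0.001 -0.001  1.   ]
 [-1.     0.001  0.001]]
[[-0.     0.957  0.292  0.396]
 [ 1.     0.     0.001 -0.019]
 [ 0.001  0.292 -0.957  0.412]
 [ 0.     0.     0.     1.   ]]
```

View pics/w1.png

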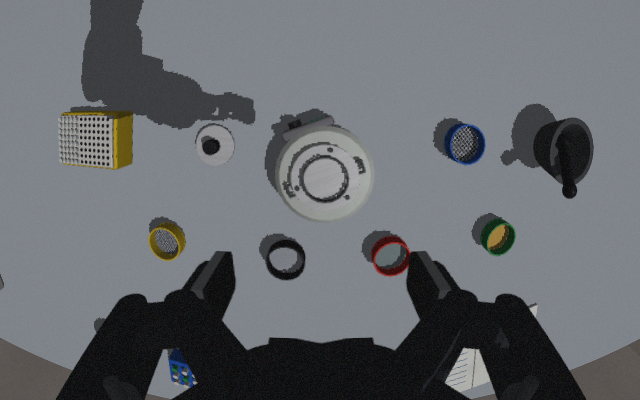

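```bash
cat > meas.py <<'E'
from h import *
def masks(im):
    hsv=cv2.cvtColor(im,cv2.COLOR_RGB2HSV); H,S,V=cv2.split(hsv)
    return {'red':((H<8)|(H>172))&(S>130)&(V>50),'yellow':(H>18)&(H<32)&(S>130)&(V>60),'green':(H>45)&(H<80)&(S>120)&(V>40),'blue':(H>105)&(H<125)&(S>150)&(V>50),'dark':V<50,'bright':(V>158)&(S<40)}
def blobs(p,im,key,z,fish,amin=150,amax=6000,close=3):
    m=cv2.morphologyEx(masks(im)[key].astype(np.uint8),cv2.MORPH_CLOSE,np.ones((close,close)))
    out=[]
    c,_=cv2.findContours(m,cv2.RETR_LIST,cv2.CHAIN_APPROX_NONE)
    for q in c:
        h=cv2.convexHull(q); a=cv2.contourArea(h)
        if amin<a<amax:
            P=np.array([plane(p,x[0],z,fish)[:2] for x in h.astype(float)]).astype(np.float32)
            mo=cv2.moments((P*1e4).reshape(-1,1,2)); ctr=np.array([mo['m10'],mo['m01']])/mo['m00']/1e4
            d=cv2.minAreaRect(P*1000)[1]; mm=cv2.moments(h); u=np.round([mm['m10']/mm['m00'],mm['m01']/mm['m00']],1)
            if min(d)>30 and max(d)<75: out.append((key,u,ctr.round(4),np.round(d,1)))
    return out
E
python3 - <<'E'
from meas import *
for n in('wrist','top','scene'):
    p=cams.camera_params(n); im=cams.snapshot(n)
    print(n)
    for k,z in(('red',.018),('yellow',.018),('blue',.018),('green',.018),('dark',.018),('dark',.064),('bright',.01),('bright',.064)):
        for b in blobs(p,im,k,z,n=='wrist'): print(z,*b)
    if n=='wrist':
        crop(im,325,178,60,5,'pics/ws.png'); print(im[178-35:178+35:2,325].tolist())
E
```

```text
wrist
0.018 red [390.2 256.1] [0.6026 0.0833] [48.6 42.8]
0.018 red [390.1 255.7] [0.6026 0.0834] [65.9 55.3]
0.018 yellow [165.9 241.5] [ 0.5841 -0.2558] [43.1 44.1]
0.018 yellow [497.4 236.9] [0.5778 0.2602] [36.3 36.9]
0.018 yellow [166.3 240.8] [ 0.5835 -0.2555] [55.6 69.1]
0.018 blue [465.5 143.3] [0.4354 0.1812] [46.9 49.8]
0.018 blue [464.2 143.5] [0.436  0.1796] [64.9 54.9]
0.018 green [498.5 237. ] [0.5781 0.2627] [40.8 51.3]
0.018 green [497.4 236.9] [0.5783 0.2612] [70.4 55.1]
0.018 dark [285.1 259.1] [ 0.6064 -0.0694] [42.7 49.6]
0.018 dark [285.1 259.1] [ 0.6071 -0.0695] [55.5 66.2]
0.018 dark [503.3 241.5] [0.5864 0.2743] [30.9 48.4]
0.018 dark [470.5 145.3] [0.4377 0.1892] [33.9 48.5]
0.064 dark [285.1 259.1] [ 0.5818 -0.0635] [37.7 43.8]
0.064 dark [285.1 259.1] [ 0.5824 -0.0636] [49.  58.4]
0.01 bright [323.7 177.6] [ 0.4885 -0.0141] [49.3 48.1]
0.064 bright [323.7 177.6] [ 0.4761 -0.0148] [42.7 41.7]
[[68, 70, 70], [137, 138, 141], [156, 157, 160], [159, 158, 160], [157, 155, 160], [154, 152, 154], [62, 61, 63], [53, 55, 58], [144, 144, 147], [159, 161, 164], [159, 
[... 922 characters left out ...]

0.018 blue [385.3 204.4] [0.4248 0.175 ] [34.1 53.8]
0.018 green [393.  260.9] [0.5765 0.26  ] [61.1 44.2]
0.018 dark [391.9 260.6] [0.5772 0.2571] [47.  47.8]
0.018 dark [391.2 260.8] [0.5784 0.2556] [57.9 64.2]
0.018 dark [279.4 219.7] [ 0.6071 -0.0694] [42.6 46.8]
0.018 dark [279.1 219.8] [ 0.6077 -0.0703] [63.5 58.7]
0.018 dark [383.  207.8] [0.438  0.1733] [54.1 62.8]
0.064 dark [391.9 260.6] [0.5989 0.2583] [45.2 46. ]
0.064 dark [391.2 260.8] [0.6001 0.257 ] [55.7 61.7]
0.064 dark [279.4 219.7] [ 0.6277 -0.0557] [41.  45.1]
0.064 dark [279.1 219.8] [ 0.6283 -0.0565] [61.1 56.5]
0.064 dark [383.  207.8] [0.4651 0.1778] [52.  60.4]
0.064 dark [314.4 188.3] [ 0.4958 -0.0173] [35.1 74.9]
```

View pics/ws.png

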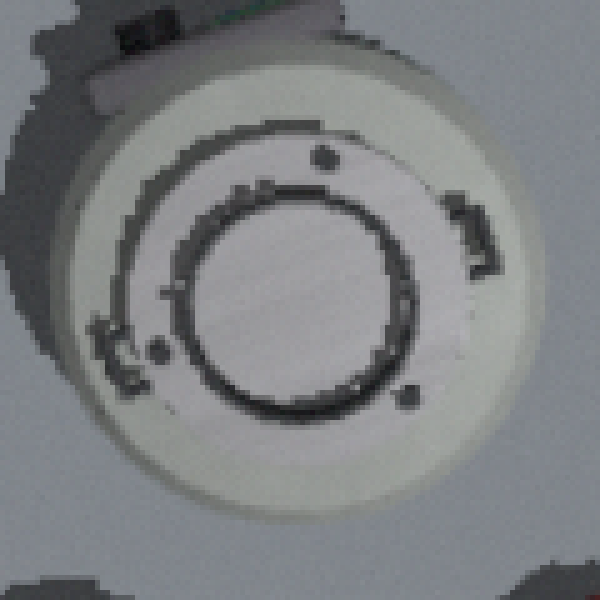

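```bash
python3 - <<'E'
from meas import *
p=cams.camera_params('wrist'); print(plane(p,(323.8,179.0),.063,True), plane(p,(323.7,177.6),.056,True))
pt=cams.camera_params('top'); im=cams.snapshot('top'); print(plane(pt,(316.3,206.4),.063)); crop(im,316,206,30,10,'pics/ts.png')
ps=cams.camera_params('scene'); im=cams.snapshot('scene'); crop(im,318,187,30,10,'pics/ss.png')
im=cams.snapshot('wrist'); crop(im,214,144,30,10,'pics/wl.png')
go([.6065,-.0694,.08],90)
E
python3 -c "
import cv2;import numpy as np
cv2.imwrite('pics/c3.png',cv2.resize(np.hstack([cv2.imread('pics/%s.png'%n) for n in('ts','ss','wl')]),(800,267),interpolation=cv2.INTER_NEAREST))"
```

```text
[ 0.47802211 -0.01471608  0.063     ] [ 0.47797154 -0.01475909  0.056     ]
[ 0.47560374 -0.01616306  0.063     ]
t 2.20 pos [ 0.4698 -0.019   0.2702] shift [ 4.754 -3.416 -1.265] turn [0.011 0.    0.001] j6 -10.3 w 0.999 F [-0.2 -0.6  0.8]
```

View pics/c3.png

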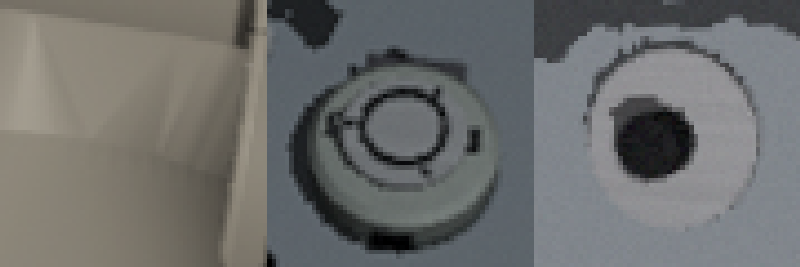

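Emit:
step_arm:
  commands: [2.0, -3.42, -1.27, 0, 0, 0, 100, 4.25, -3.42, -1.27, 0, 0, 0, 100, 4.25, -3.42, -1.27, 0, 0, 0, 100, 4.25, -3.42, -1.27, 0, 0, 0, 100, 4.25, -3.42, -1.27, 0, 0, 0, 100, 4.25, -3.42, -1.27, 0, 0, 0, 100, 4.25, -3.42, -1.27, 0, 0, 0, 100]

```text
time_s: 2.9
position: [0.6062, -0.0701, 0.0997]
tool_rot: [75.2, 89.9, 165.2]
force: [0.1, 1.1, 0.1]
gripper_width: 0.995
```

Run:
```python
from meas import *
ps=cams.camera_params('scene');print(plane(ps,(318.6,185.1),.062))
p=cams.camera_params('wrist'); im=cams.snapshot('wrist'); cv2.imwrite('pics/w2.png',im[:,:,::-1])
for b in blobs(p,im,'dark',.018,True,amax=20000): print(*b)
go([.6065,-.0694,.006],90)
```

```text
[ 0.47983039 -0.01199205  0.062     ]
dark [321.3 205.5] [ 0.6064 -0.0695] [47.8 47.8]
dark [321.2 207.3] [ 0.6084 -0.0696] [61.6 56.8]
dark [619.3 179.5] [0.5783 0.26  ] [41.6 30. ]
t 2.95 pos [ 0.6068 -0.0702  0.101 ] shift [2.375 0.007 0.019] turn [ 0.003 -0.     0.004] j6 -12.7 w 1.000 F [ 0.   0.8 -0.5]
```

View pics/w2.png

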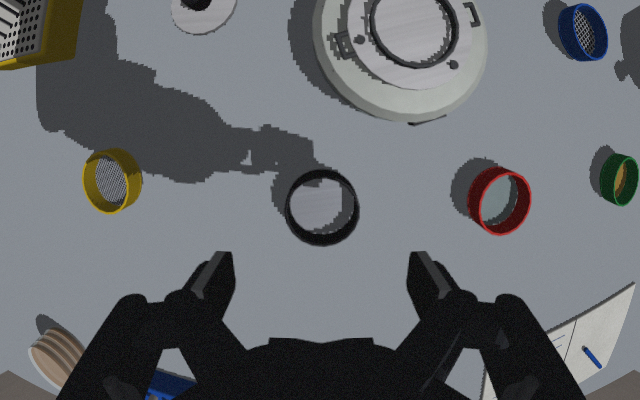

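Pan rim is centred at (321,206), giving (0.607,-0.0695). Descend, grip and lift.

Emit:
step_arm:
  commands: [1.0, 0, 0.02, 0, 0, 0, 100, 1.8, 0, 0.02, 0, 0, 0, 100, 2.38, 0, 0.02, 0, 0, 0, 100, 2.38, 0, 0.02, 0, 0, 0, 100, 2.38, 0, 0.02, 0, 0, 0, 0, 2.38, 0, 0.02, 0, 0, 0, 0, 2.38, 0, 0.02, 0, 0, 0, 0, 2.38, 0, 0.02, 0, 0, 0, 0, 2.38, 0, 0.02, 0, 0, 0, 0, 2.38, 0, 0.02, 0, 0, 0, 0]
  grip_force: 40

```text
time_s: 3.95
position: [0.609, -0.07, 0.0083]
tool_rot: [-98.4, 89.7, -8.4]
force: [-0.8, 0.4, 5.5]
gripper_width: 0.64
```

Run:
```python
from meas import *
p=cams.camera_params('wrist'); im=cams.snapshot('wrist'); cv2.imwrite('pics/w3.png',im[:,:,::-1])
go([.4775,-.015,.12],90)
```

```text
t 4.00 pos [ 0.609  -0.07    0.0083] shift [-2.81   3.274  1.373] turn [ 0.001 -0.007  0.046] j6 -12.6 w 0.637 F [-1.7  0.3  5.9]
```

View pics/w3.png

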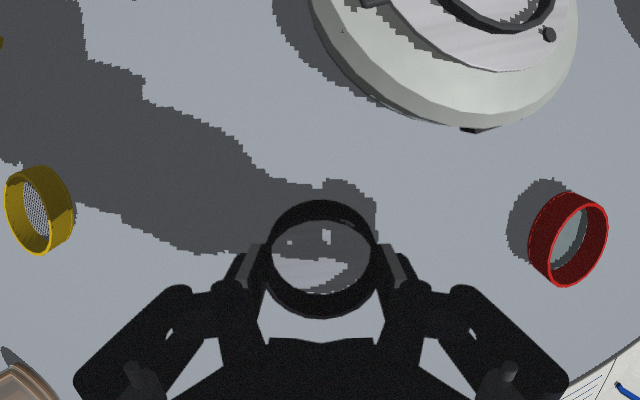

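Gripped with the rim centred between the pads near (320,258). There is a 6 N upward push, probably the pads swinging forward. I lift and check.

Emit:
step_arm:
  commands: [-0.5, 0, 0, 0, 0, 0, 0, -1.5, 0, 0, 0, 0, 0, 0, -2.5, 0, 0, 0, 0, 0, 0, -2.9, 0, 0, 0, 0, 0, 0, -2.9, 0, 0, 0, 0, 0, 0, -2.9, 0, 0, 0, 0, 0, 0]

```text
time_s: 4.6
position: [0.607, -0.0697, 0.1218]
tool_rot: [-103.0, 89.9, -13.0]
force: [0.1, -0.7, -1.7]
gripper_width: 0.638
```

Run:
```python
from meas import *
s,p0,M=tool()
p=cams.camera_params('wrist'); im=cams.snapshot('wrist'); cv2.imwrite('pics/w4.png',im[:,:,::-1])
crop(im,320,258,70,5,'pics/w4c.png')
z=p0[2]+.021
print(p0,plane(p,(320,258),z,True))
go([.4775,-.015,.13],90)
```

```text
[ 0.60702254 -0.06972576  0.12181186] [ 0.59736331 -0.07002939  0.14281186]
t 4.65 pos [ 0.606  -0.0695  0.1204] shift [-0.237  3.212  1.362] turn [-0.001  0.002 -0.01 ] j6 -12.6 w 0.636 F [-0.4 -0.7 -1.3]
```

View pics/w4c.png

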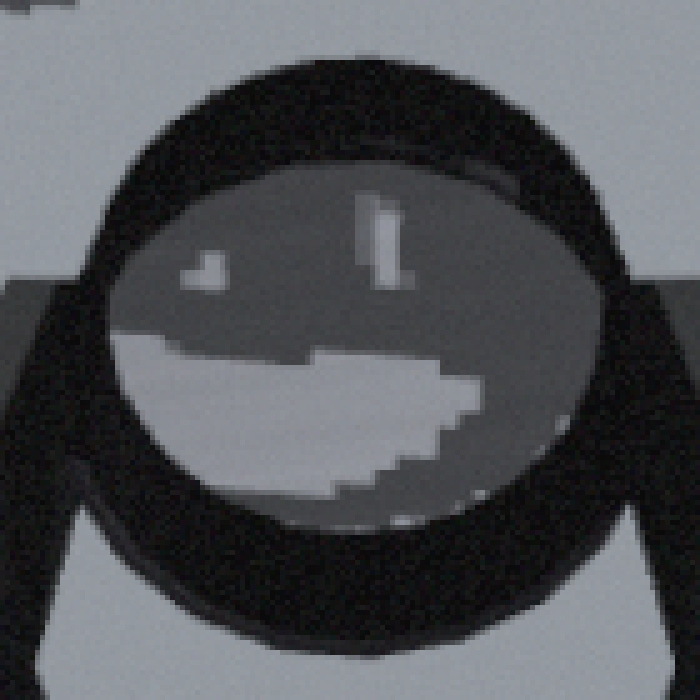

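Run:
```python
from meas import *
s,p0,M=tool(); p=cams.camera_params('wrist')
for v in (317.5,319): print(p0, plane(p,(322,v),p0[2]+.0207,True))
print(plane(p,(322,199.4),p0[2]-.001,True))
```

```text
[ 0.60597388 -0.06951142  0.12038104] [ 0.63021954 -0.06887005  0.14108104]
[ 0.60597388 -0.06951142  0.12038104] [ 0.63119337 -0.0688681   0.14108104]
[ 0.57612359 -0.06884519  0.11938104]
```

Pan sits about 2.5 mm towards -x of the TCP. I carry it over the seat with that corrected.

Emit:
step_arm:
  commands: [-0.24, 1.0, 0.45, 0, 0, 0, 0, -0.24, 2.0, 0.9, 0, 0, 0, 0, -0.24, 3.15, 1.36, 0, 0, 0, 0, -0.24, 3.15, 1.36, 0, 0, 0, 0, -0.24, 3.15, 1.36, 0, 0, 0, 0, -0.24, 3.15, 1.36, 0, 0, 0, 0]

```text
time_s: 5.25
position: [0.4813, -0.0154, 0.13]
tool_rot: [-127.2, 90.0, -37.2]
force: [0.0, -0.4, 0.0]
gripper_width: 0.639
```

Run:
```python
from meas import *
go([.480,-.015,.0765],90)
p=cams.camera_params('wrist'); im=cams.snapshot('wrist'); cv2.imwrite('pics/w5.png',im[:,:,::-1])
im=cams.snapshot('scene'); crop(im,318,180,40,8,'pics/s5.png')
```

```text
t 5.25 pos [ 0.4813 -0.0154  0.13  ] shift [1.339 0.033 0.011] turn [-0.001 -0.001  0.002] j6 -9.5 w 0.639 F [ 0.  -0.4  0. ]
```

View pics/w5.png

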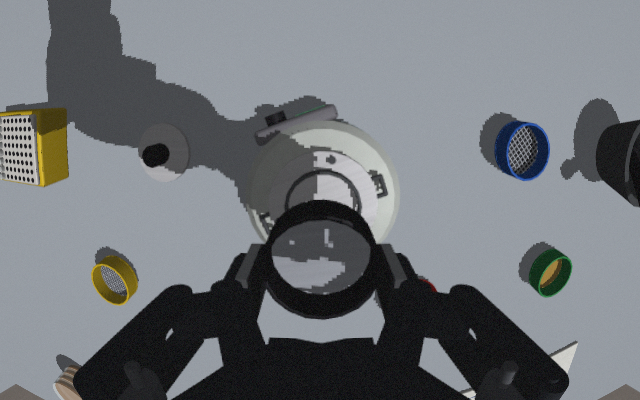

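View pics/s5.png

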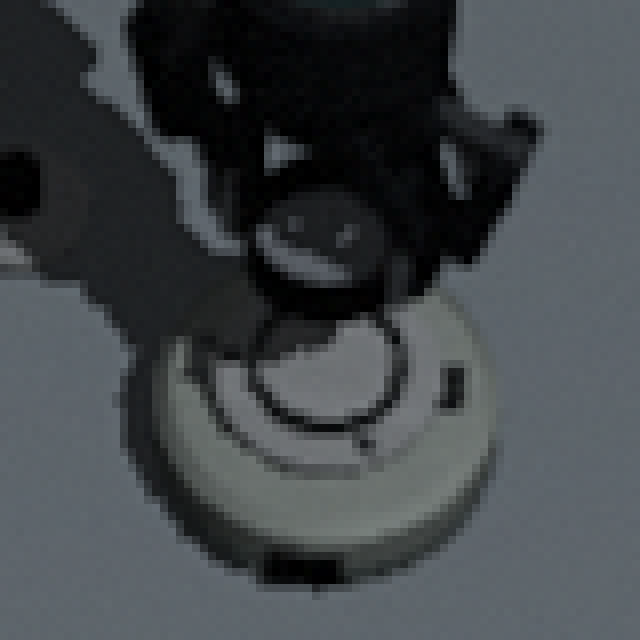

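Emit:
step_arm:
  commands: [0.7, 0.03, 0.01, 0, 0, 0, 0, 1.32, 0.03, 0.01, 0, 0, 0, 0, 1.32, 0.03, 0.01, 0, 0, 0, 0, 1.32, 0.03, 0.01, 0, 0, 0, 0]

```text
time_s: 5.75
position: [0.4801, -0.0151, 0.0777]
tool_rot: [80.1, 89.9, 170.1]
force: [-0.7, -0.2, -0.8]
gripper_width: 0.64
```

```bash
python3 - <<'E'
from meas import *
go([.480,-.015,.0653],90)
im=cams.snapshot('wrist'); crop(im,320,230,75,4,'pics/w6.png')
im=cams.snapshot('scene'); crop(im,318,185,37,8,'pics/s6.png')
E
python3 -c "
import cv2;import numpy as np
a=[cv2.resize(cv2.imread('pics/%s.png'%n),(400,400),interpolation=cv2.INTER_NEAREST) for n in('w6','s6')]
cv2.imwrite('pics/c6.png',np.hstack(a))"
```

```text
t 5.75 pos [ 0.4801 -0.0151  0.0777] shift [0.309 0.001 0.003] turn [-0.004  0.001 -0.008] j6 -9.5 w 0.640 F [-0.7 -0.2 -0.8]
```

View pics/c6.png

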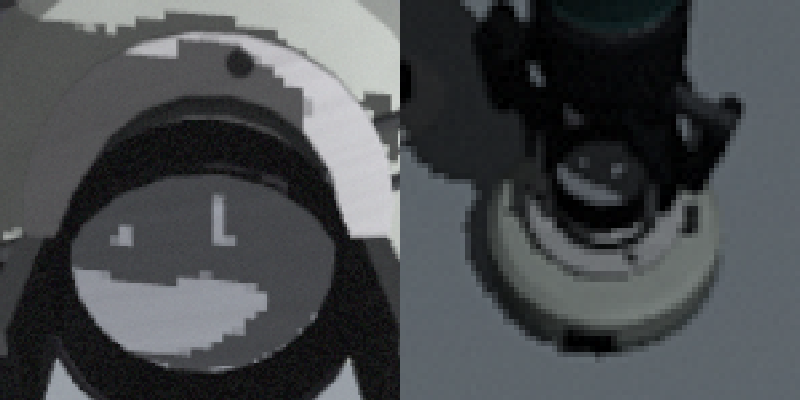

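Run:
```python
from meas import *
im=cams.snapshot('wrist'); g=np.clip(im.astype(float)*1.3,0,255).astype(np.uint8); crop(g,320,215,50,8,'pics/w7.png')
```

```text
(no output)
```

View pics/w7.png

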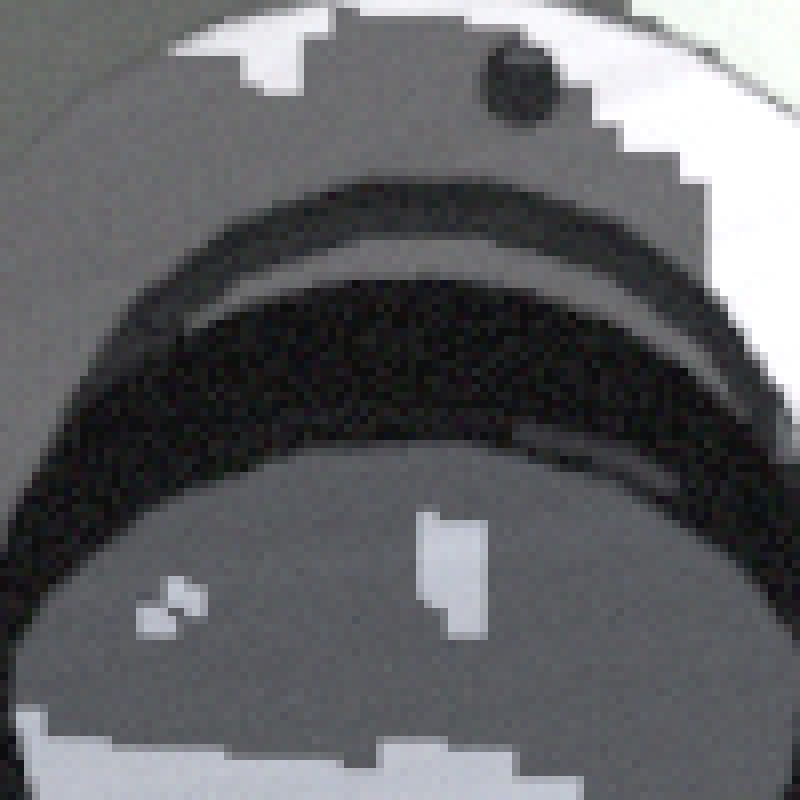

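Run:
```python
from meas import *
s,p0,M=tool(); p=cams.camera_params('wrist'); print(p0)
a=plane(p,(324.4,187.2),.064,True); b=plane(p,(321,199.4),p0[2]-.0013,True); print(a,a[0]+.028,b,b[0]+.028)
a=plane(p,(324.4,165+237/8),.064,True);print(a[0]+.0255)
```

```text
[ 0.48137002 -0.01525457  0.07917583]
[ 0.44915391 -0.0132624   0.064     ] 0.4771539084388947 [ 0.4515647  -0.01506683  0.07787583] 0.4795647013690251
0.47871663737746906
```

Ring is 1.8 mm to +y and 1.5 mm to -x of the pan. I correct this and lower it.

Emit:
step_arm:
  commands: [0, 0.04, 0.045, 0, 0, 0, 0, 0.1, 0.04, 0.045, 0, 0, 0, 0, 0.2, 0.04, 0.045, 0, 0, 0, 0, 0.3, 0.04, 0.045, 0, 0, 0, 0, 0.34, 0.04, 0.045, 0, 0, 0, 0, 0.34, 0.04, 0.045, 0, 0, 0, 0]

```text
time_s: 6.5
position: [0.4781, -0.0131, 0.0651]
tool_rot: [135.7, 90.0, -134.3]
force: [-3.1, -0.4, 9.4]
gripper_width: 0.642
```

Run:
```python
from meas import *
go([.480,-.015,.0653],90)
im=cams.snapshot('wrist'); g=np.clip(im.astype(float)*1.3,0,255).astype(np.uint8); crop(g,320,230,70,5,'pics/w8.png')
```

```text
t 6.50 pos [ 0.4781 -0.0131  0.0651] shift [-0.004 -0.049 -0.048] turn [-0.001 -0.001 -0.001] j6 -9.3 w 0.642 F [-3.1 -0.4  9.4]
```

View pics/w8.png

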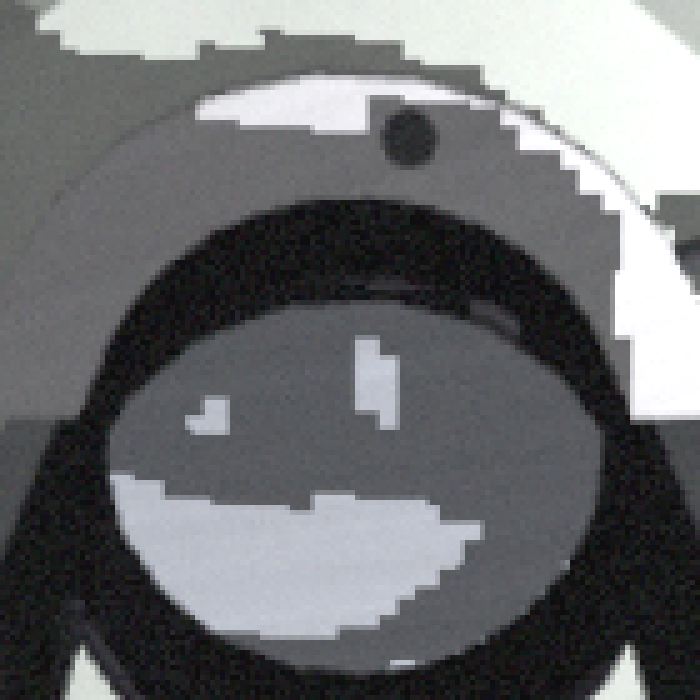

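Pan appears seated (TCP z matches the expected 0.0653 and contact force 9 N). Release and back off.

Emit:
step_arm:
  commands: [0, 0, 0, 0, 0, 0, 100, 0, 0, 0, 0, 0, 0, 100, 0, 0, 0, 0, 0, 0, 100, 0, 0, 0, 0, 0, 0, 100, -1, 0, 0, 0, 0, 0, 100, -2, 0, 0, 0, 0, 0, 100, -3, 0, 0, 0, 0, 0, 100, -3, 0, 0, 0, 0, 0, 100, -3, 0, 0, 0, 0, 0, 100]

```text
time_s: 7.45
position: [0.4789, -0.0132, 0.1852]
tool_rot: [-99.0, 89.8, -9.0]
force: [0.1, -0.2, -0.7]
gripper_width: 0.999
```

Run:
```python
from meas import *
s,p0,M=tool(); print(p0)
p=cams.camera_params('wrist'); im=cams.snapshot('wrist'); cv2.imwrite('pics/w9.png',im[:,:,::-1])
for k,z in(('dark',.057+.018),('red',.018)):
  for b in blobs(p,im,k,z,True,amax=20000): print(*b)
im=cams.snapshot('scene'); crop(im,318,185,37,8,'pics/s9.png')
go([.6045,.0835,.1],90)
```

```text
[ 0.47894661 -0.01321448  0.1852315 ]
dark [524.5 253.4] [0.5452 0.2093] [59.5 42.2]
dark [320.7 189.9] [ 0.475  -0.0132] [49.3 48.4]
dark [320.1 191.6] [ 0.4769 -0.0137] [59.2 56.9]
red [395.5 279.8] [0.6025 0.0765] [68.  38.6]
t 7.55 pos [ 0.4769 -0.0129  0.1829] shift [ 2.066 -3.194  2.409] turn [-0.001  0.004 -0.021] j6 -9.3 w 0.998 F [-0.7 -0.6 -0.8]
```

View pics/w9.png

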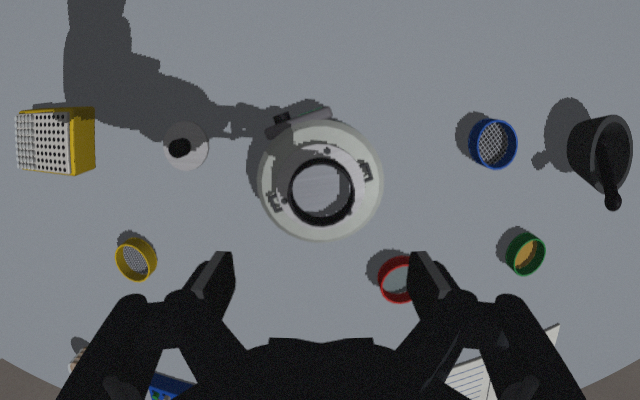

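View pics/s9.png

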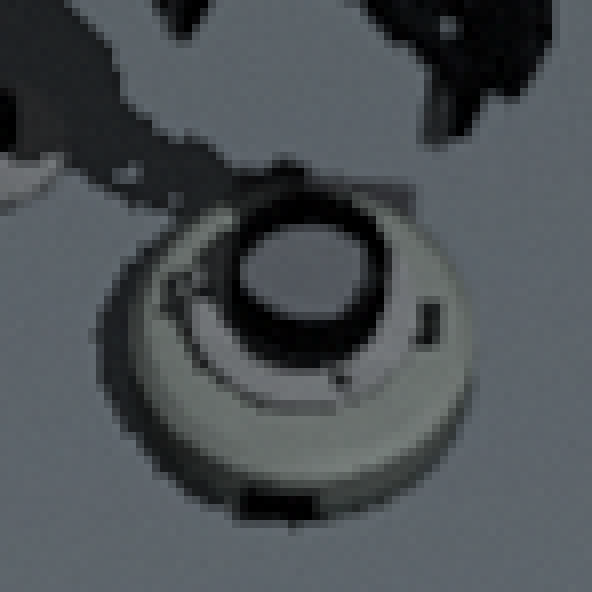

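Pan is level in the seat, centre at (320,191). Next, the red sieve.

Emit:
step_arm:
  commands: [1.0, -1.6, 1.2, 0, 0, 0, 100, 2.07, -3.19, 2.41, 0, 0, 0, 100, 2.07, -3.19, 2.41, 0, 0, 0, 100, 2.07, -3.19, 2.41, 0, 0, 0, 100, 2.07, -3.19, 2.41, 0, 0, 0, 100, 2.07, -3.19, 2.41, 0, 0, 0, 100, 2.07, -3.19, 2.41, 0, 0, 0, 100]

```text
time_s: 8.25
position: [0.6041, 0.0828, 0.1006]
tool_rot: [98.2, 89.9, -171.9]
force: [0.4, -0.5, 0.3]
gripper_width: 0.999
```

Run:
```python
from meas import *
p=cams.camera_params('wrist'); im=cams.snapshot('wrist'); cv2.imwrite('pics/w10.png',im[:,:,::-1])
for b in blobs(p,im,'red',.018,True,amax=20000): print(*b)
go([.603,.0834,.007],90)
```

```text
red [320.7 201.3] [0.6013 0.0829] [48.9 47.5]
red [320.7 203.4] [0.6035 0.0829] [60.7 57.5]
t 8.30 pos [0.6045 0.0827 0.1012] shift [2.356 0.035 0.018] turn [-0.008 -0.002 -0.01 ] j6 1.8 w 0.999 F [-0.2  0.5 -0.3]
```

View pics/w10.png

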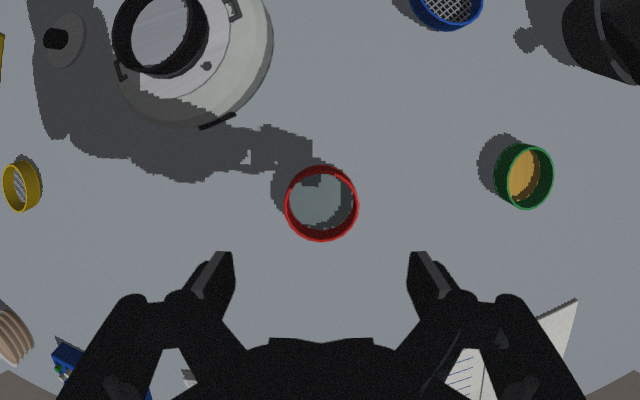

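Emit:
step_arm:
  commands: [1.0, 0.08, 0.01, 0, 0, 0, 100, 1.8, 0.08, 0.01, 0, 0, 0, 100, 2.35, 0.08, 0.01, 0, 0, 0, 100, 2.35, 0.08, 0.01, 0, 0, 0, 100, 2.35, 0.08, 0.01, 0, 0, 0, 0, 2.35, 0.08, 0.01, 0, 0, 0, 0, 2.35, 0.08, 0.01, 0, 0, 0, 0, 2.35, 0.08, 0.01, 0, 0, 0, 0, 2.35, 0.08, 0.01, 0, 0, 0, 0, 2.35, 0.08, 0.01, 0, 0, 0, 0]
  grip_force: 40

```text
time_s: 9.3
position: [0.6044, 0.0836, 0.0101]
tool_rot: [-95.9, 89.8, -5.9]
force: [-1.5, -1.8, 7.1]
gripper_width: 0.636
```

Emit:
step_arm:
  commands: [-0.5, 0, 0, 0, 0, 0, 0, -1.5, 0, 0, 0, 0, 0, 0, -2.5, 0, 0, 0, 0, 0, 0, -3.3, 0, 0, 0, 0, 0, 0, -3.3, 0, 0, 0, 0, 0, 0, -3.3, 0, 0, 0, 0, 0, 0]

```text
time_s: 9.9
position: [0.6035, 0.0838, 0.1412]
tool_rot: [-87.8, 89.8, 2.2]
force: [-0.1, -0.4, -1.5]
gripper_width: 0.636
```

Run:
```python
from meas import *
s,p0,M=tool()
p=cams.camera_params('wrist'); im=cams.snapshot('wrist'); crop(im,320,258,70,5,'pics/w11.png')
m=masks(im)['red'].astype(np.uint8); m[:150]=0; m[330:]=0; m[:,:240]=0; m[:,400:]=0
ys,xs=np.nonzero(m); print(xs.min(),xs.max(),ys.min(),ys.max())
ym=ys.max()+.5; print('far rim ctr x',plane(p,(320.5,ym),p0[2]+.021,True)[0]-.028-p0[0],'near shoulder', plane(p,(320.5,ys.min()-.5),p0[2]-.001,True)[0]+.028-p0[0])
go([.4765,-.0133,.1],90)
```

```text
261 380 198 316
far rim ctr x -0.00464106390653618 near shoulder -0.0028374207783253835
t 9.95 pos [0.6021 0.0838 0.1394] shift [ 0.984  3.14  -2.427] turn [-0.     0.     0.002] j6 1.8 w 0.635 F [-0.   0.2 -0.8]
```

View pics/w11.png

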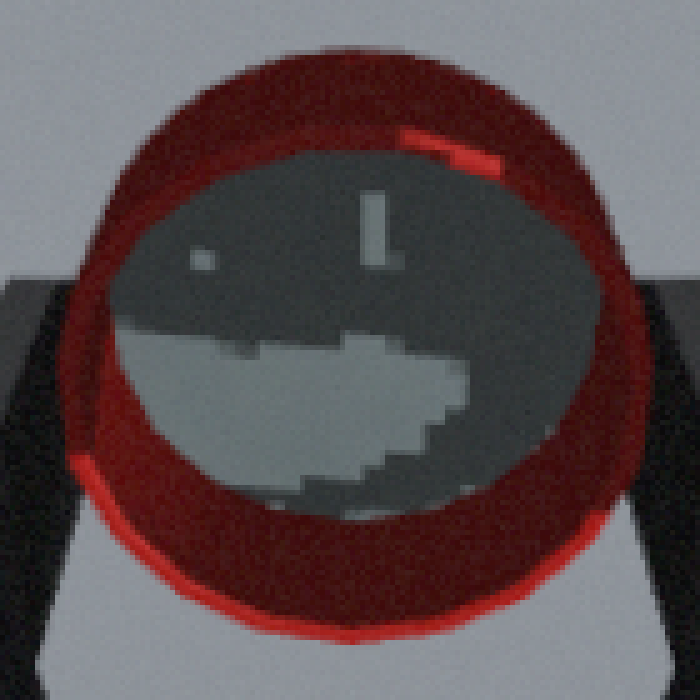

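Emit:
step_arm:
  commands: [0, 1.0, -0.8, 0, 0, 0, 0, 0, 2.0, -1.6, 0, 0, 0, 0, 0, 3.1, -2.42, 0, 0, 0, 0, 0, 3.1, -2.42, 0, 0, 0, 0, 0.4, 3.1, -2.42, 0, 0, 0, 0, 0.88, 3.1, -2.42, 0, 0, 0, 0, 0.88, 3.1, -2.42, 0, 0, 0, 0, 0.88, 3.1, -2.42, 0, 0, 0, 0, 0.88, 3.1, -2.42, 0, 0, 0, 0]

```text
time_s: 10.85
position: [0.4789, -0.0129, 0.1044]
tool_rot: [-87.7, 90.0, 2.3]
force: [0.3, 0.8, -1.1]
gripper_width: 0.634
```

Run:
```python
from meas import *
go([.4781,-.0131,.0891],90)
im=cams.snapshot('wrist'); g=np.clip(im.astype(float)*1.5,0,255).astype(np.uint8); crop(g,320,230,70,5,'pics/w12.png')
go([.4781,-.0131,.0891],90)
```

```text
t 10.85 pos [ 0.4789 -0.0129  0.1044] shift [ 0.382  0.019 -0.004] turn [0.003 0.    0.003] j6 -9.3 w 0.634 F [ 0.3  0.8 -1.1]
t 10.90 pos [ 0.4792 -0.013   0.1047] shift [ 0.39   0.027 -0.003] turn [ 0.002 -0.001  0.011] j6 -9.3 w 0.637 F [-0.3 -0.4 -0.7]
```

View pics/w12.png

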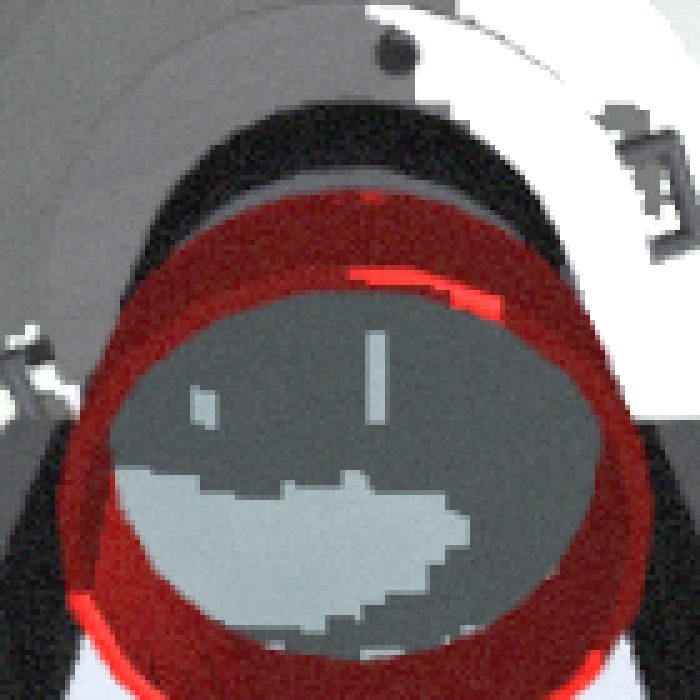

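Run:
```python
from meas import *
s,p0,M=tool(); p=cams.camera_params('wrist')
print(plane(p,(321,180),.064,True)[0]+.028, plane(p,(321,160+33.5),.086,True)[0]+.0255,plane(p,(321,197.8),p0[2]-.0031,True)[0]+.028,p0)
```

```text
0.4771555438984956 0.47687190886945946 0.47708904171765243 [ 0.47916525 -0.01299487  0.10470602]
```

Aligned within 0.3 mm. I lower it with a slight press.

Emit:
step_arm:
  commands: [0.1, 0, 0, 0, 0, 0, 0, 0.2, 0, 0, 0, 0, 0, 0, 0.3, 0, 0, 0, 0, 0, 0, 0.38, 0, 0, 0, 0, 0, 0, 0.44, 0, 0, 0, 0, 0, 0, 0.44, 0, 0, 0, 0, 0, 0]

```text
time_s: 11.5
position: [0.4785, -0.013, 0.0888]
tool_rot: [89.7, 90.0, 179.7]
force: [-6.7, 1.0, 17.6]
gripper_width: 0.639
```

Run:
```python
from meas import *
go([.4781,-.0131,.0891],90)
im=cams.snapshot('wrist'); g=np.clip(im.astype(float)*1.5,0,255).astype(np.uint8); crop(g,320,230,70,5,'pics/w13.png')
```

```text
t 11.50 pos [ 0.4785 -0.013   0.0888] shift [-0.007  0.009 -0.001] turn [-0.  0. -0.] j6 -9.3 w 0.639 F [-6.7  1.  17.6]
```

View pics/w13.png

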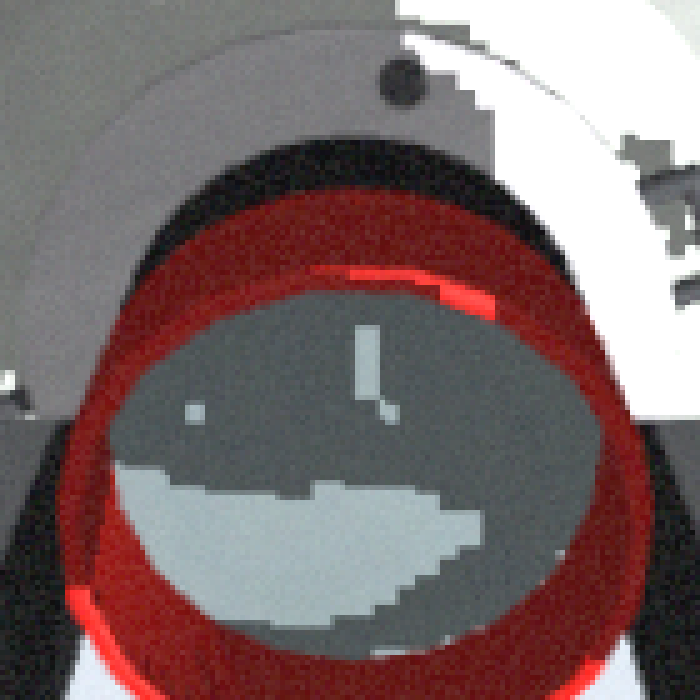

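Seated (TCP z 0.0888 against 0.0891 expected). Release and rise.

Emit:
step_arm:
  commands: [-0.03, 0, 0, 0, 0, 0, 100, -0.03, 0, 0, 0, 0, 0, 100, -0.03, 0, 0, 0, 0, 0, 100, -0.03, 0, 0, 0, 0, 0, 100, -1, 0, 0, 0, 0, 0, 100, -2, 0, 0, 0, 0, 0, 100, -2.8, 0, 0, 0, 0, 0, 100, -2.8, 0, 0, 0, 0, 0, 100, -2.8, 0, 0, 0, 0, 0, 100, -2.8, 0, 0, 0, 0, 0, 100]

```text
time_s: 12.55
position: [0.4772, -0.0129, 0.197]
tool_rot: [81.1, 89.8, 171.1]
force: [-0.4, 0.6, -0.9]
gripper_width: 0.995
```

Run:
```python
from meas import *
s,p0,M=tool(); print(p0)
p=cams.camera_params('wrist'); im=cams.snapshot('wrist'); cv2.imwrite('pics/w14.png',im[:,:,::-1])
for k,z in(('red',.057+.022+.018),('yellow',.018)):
  for b in blobs(p,im,k,z,True,amax=20000): print(*b)
im=cams.snapshot('scene'); crop(im,318,185,37,8,'pics/s14.png')
go([.583,-.255,.1],90)
```

```text
[ 0.47716142 -0.01288001  0.19696651]
red [320.1 196.5] [ 0.4755 -0.0132] [49.  47.9]
red [320.2 198.2] [ 0.4774 -0.0132] [60.9 56.8]
yellow [138.8 258.5] [ 0.5839 -0.2558] [43.5 39.9]
yellow [139.3 257.7] [ 0.5836 -0.2559] [56.5 73.2]
t 12.65 pos [ 0.4769 -0.0128  0.1966] shift [ 2.403 -2.661 -6.055] turn [-0.001  0.006 -0.035] j6 -9.3 w 1.002 F [-0.4 -0.9  0.2]
```

View pics/w14.png

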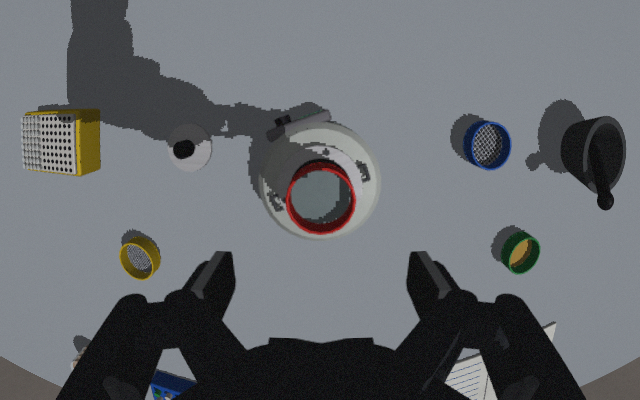

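View pics/s14.png

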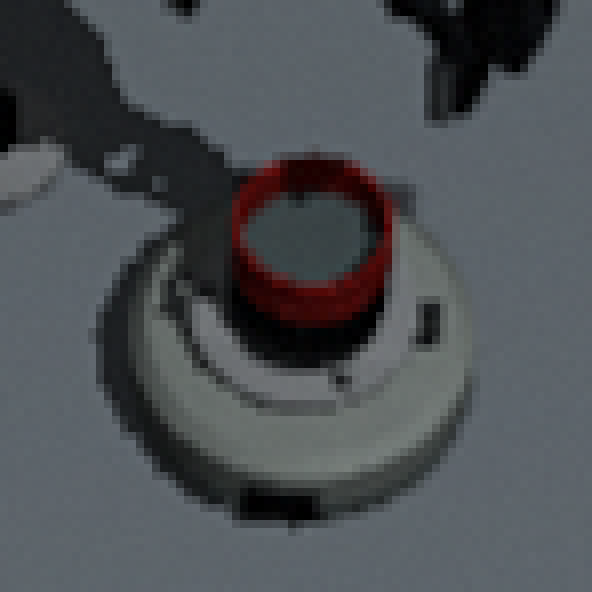

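Red is level on the pan. On to the yellow sieve.

Emit:
step_arm:
  commands: [0.5, -0.7, -1.5, 0, 0, 0, 100, 1.2, -1.3, -3.0, 0, 0, 0, 100, 1.8, -2.0, -4.5, 0, 0, 0, 100, 2.4, -2.65, -6.05, 0, 0, 0, 100, 2.4, -2.65, -6.05, 0, 0, 0, 100, 2.4, -2.65, -6.05, 0, 0, 0, 100, 2.4, -2.65, -6.05, 0, 0, 0, 100, 2.4, -2.65, -6.05, 0, 0, 0, 100, 2.4, -2.65, -6.05, 0, 0, 0, 100, 2.4, -2.65, -6.05, 0, 0, 0, 100]

```text
time_s: 13.65
position: [0.5839, -0.2538, 0.1028]
tool_rot: [36.0, 90.0, 126.1]
force: [0.9, 0.1, -0.4]
gripper_width: 0.999
```

Run:
```python
from meas import *
p=cams.camera_params('wrist'); im=cams.snapshot('wrist'); cv2.imwrite('pics/w15.png',im[:,:,::-1])
for b in blobs(p,im,'yellow',.018,True,amax=20000): print(*b)
go([.583,-.2555,.008],90)
```

```text
yellow [318.8 202.4] [ 0.5828 -0.2551] [49.4 47.7]
yellow [318.7 204.1] [ 0.5848 -0.2552] [61. 57.]
t 13.70 pos [ 0.5841 -0.2539  0.1031] shift [ 2.377  0.029 -0.04 ] turn [ 0.012 -0.     0.003] j6 -29.4 w 0.999 F [-0.8  0.1 -0.2]
```

View pics/w15.png

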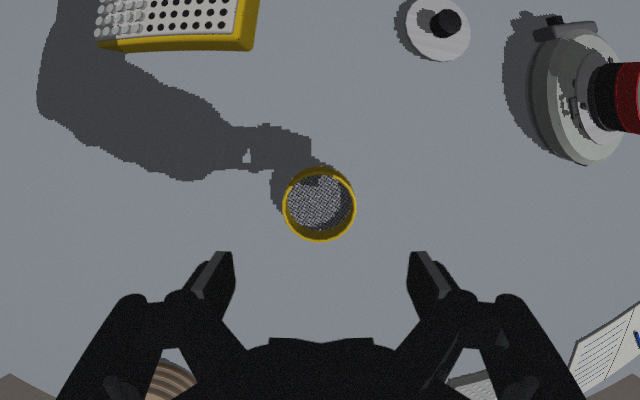

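Emit:
step_arm:
  commands: [1.0, 0.08, -0.035, 0, 0, 0, 100, 1.8, 0.08, -0.035, 0, 0, 0, 100, 2.37, 0.08, -0.035, 0, 0, 0, 100, 2.37, 0.08, -0.035, 0, 0, 0, 100, 2.37, 0.08, -0.035, 0, 0, 0, 0, 2.37, 0.08, -0.035, 0, 0, 0, 0, 2.37, 0.08, -0.035, 0, 0, 0, 0, 2.37, 0.08, -0.035, 0, 0, 0, 0, 2.37, 0.08, -0.035, 0, 0, 0, 0, 2.37, 0.08, -0.035, 0, 0, 0, 0]
  grip_force: 40

```text
time_s: 14.7
position: [0.5831, -0.2572, 0.0105]
tool_rot: [-111.7, 89.7, -21.7]
force: [-1.0, 0.5, 7.2]
gripper_width: 0.643
```

Emit:
step_arm:
  commands: [-0.5, 0, 0, 0, 0, 0, 0, -1.5, 0, 0, 0, 0, 0, 0, -2.5, 0, 0, 0, 0, 0, 0, -3.7, 0, 0, 0, 0, 0, 0, -3.7, 0, 0, 0, 0, 0, 0, -3.7, 0, 0, 0, 0, 0, 0]

```text
time_s: 15.3
position: [0.5828, -0.2575, 0.1588]
tool_rot: [-120.7, 89.7, -30.7]
force: [-0.0, -0.7, -1.4]
gripper_width: 0.648
```

Run:
```python
from meas import *
s,p0,M=tool()
p=cams.camera_params('wrist'); im=cams.snapshot('wrist'); crop(im,320,258,70,5,'pics/w16.png')
m=masks(im)['yellow'].astype(np.uint8); m[:150]=0; m[330:]=0; m[:,:240]=0; m[:,400:]=0
ys,xs=np.nonzero(m); print(xs.min(),xs.max(),ys.min(),ys.max())
go([.4781,-.0131,.128],90)
```

```text
262 379 204 319
t 15.35 pos [ 0.5813 -0.2566  0.1565] shift [0.704 2.582 6.088] turn [-0.001 -0.008  0.012] j6 -29.6 w 0.644 F [-0.8  0.2 -0.5]
```

View pics/w16.png

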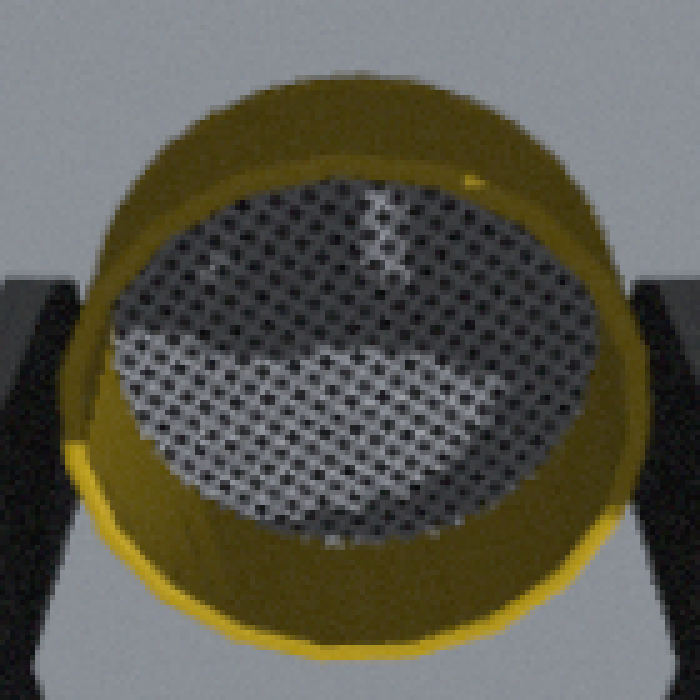

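Emit:
step_arm:
  commands: [0, 0.65, 1.5, 0, 0, 0, 0, 0, 1.3, 3.0, 0, 0, 0, 0, 0, 2.0, 4.5, 0, 0, 0, 0, 0, 2.62, 6.09, 0, 0, 0, 0, 0, 2.62, 6.09, 0, 0, 0, 0, 0, 2.62, 6.09, 0, 0, 0, 0, 0.4, 2.62, 6.09, 0, 0, 0, 0, 0.72, 2.62, 6.09, 0, 0, 0, 0, 0.72, 2.62, 6.09, 0, 0, 0, 0, 0.72, 2.62, 6.09, 0, 0, 0, 0, 0.72, 2.62, 6.09, 0, 0, 0, 0]

```text
time_s: 16.45
position: [0.4769, -0.0135, 0.127]
tool_rot: [-113.6, 90.0, -23.7]
force: [-0.2, -0.0, 0.4]
gripper_width: 0.642
```

Run:
```python
from meas import *
go([.4765,-.0131,.1115],90)
im=cams.snapshot('wrist'); g=np.clip(im.astype(float)*1.5,0,255).astype(np.uint8); crop(g,320,230,70,5,'pics/w17.png')
go([.4765,-.0131,.1115],90)
```

```text
t 16.45 pos [ 0.4769 -0.0135  0.127 ] shift [0.388 0.009 0.01 ] turn [-0.011 -0.001  0.002] j6 -9.3 w 0.642 F [-0.2 -0.   0.4]
t 16.50 pos [ 0.4771 -0.0135  0.1273] shift [0.395 0.014 0.009] turn [-0.01  -0.001  0.007] j6 -9.3 w 0.639 F [ 0.2  0.8 -0.3]
```

View pics/w17.png

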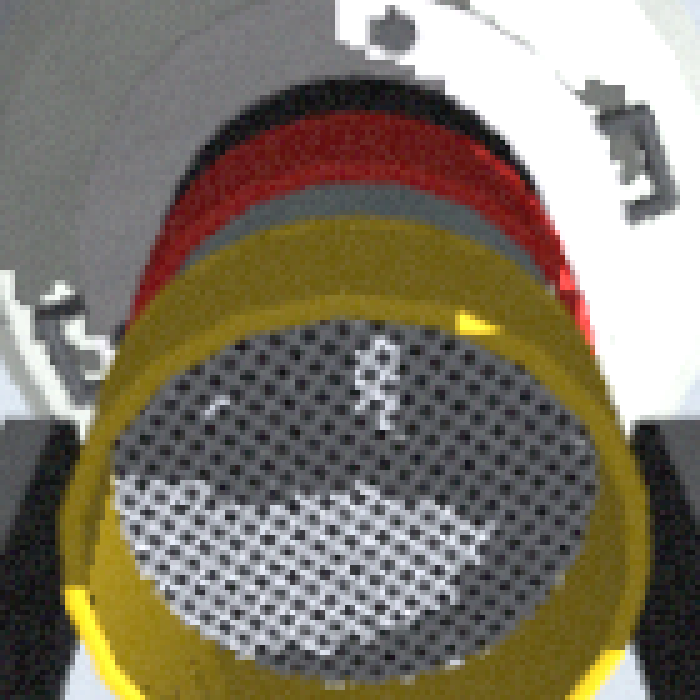

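Run:
```python
from meas import *
s,p0,M=tool(); p=cams.camera_params('wrist')
print(plane(p,(321,182),.086,True)[0]+.028, plane(p,(321,196.4),.108,True)[0]+.0255,plane(p,(321,203),p0[2]-.0035,True)[0]+.028,p0)
```

```text
0.47644124665857746 0.4765779738128658 0.47779718558817286 [ 0.47706054 -0.01347101  0.12728443]
```

Emit:
step_arm:
  commands: [0.0, 0.03, 0.01, 0, 0, 0, 0, 0.1, 0.03, 0.01, 0, 0, 0, 0, 0.2, 0.03, 0.01, 0, 0, 0, 0, 0.3, 0.03, 0.01, 0, 0, 0, 0, 0.38, 0.03, 0.01, 0, 0, 0, 0, 0.44, 0.03, 0.01, 0, 0, 0, 0, 0.44, 0.03, 0.01, 0, 0, 0, 0]

```text
time_s: 17.2
position: [0.4757, -0.0125, 0.1113]
tool_rot: [-104.2, 89.9, -14.2]
force: [-4.2, 0.3, 12.8]
gripper_width: 0.648
```

Run:
```python
from meas import *
go([.4765,-.0131,.1115],90)
im=cams.snapshot('wrist'); g=np.clip(im.astype(float)*1.5,0,255).astype(np.uint8); crop(g,320,230,70,5,'pics/w18.png')
```

```text
t 17.20 pos [ 0.4757 -0.0125  0.1113] shift [-0.005 -0.021 -0.015] turn [ 0.    -0.002  0.008] j6 -9.3 w 0.648 F [-4.2  0.3 12.8]
```

View pics/w18.png

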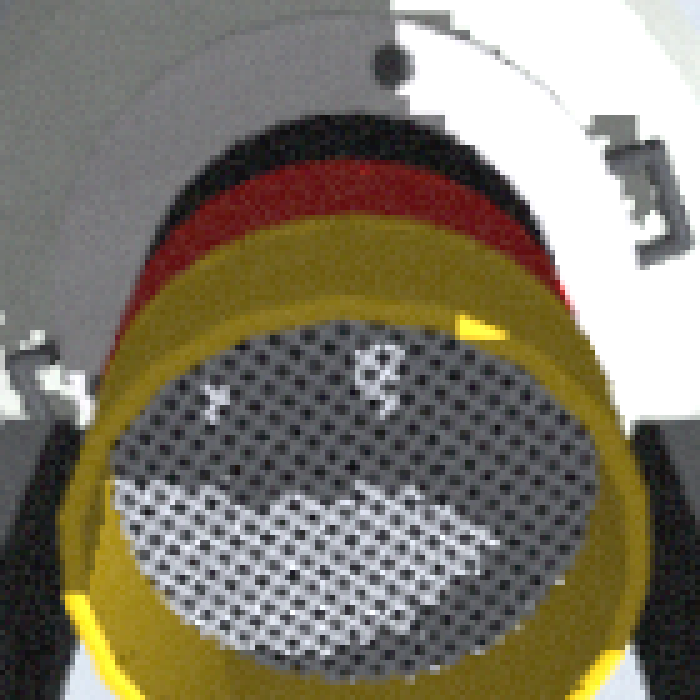

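Yellow is home (z 0.1113, expected 0.1115). Release and rise.

Emit:
step_arm:
  commands: [-0.03, 0, 0, 0, 0, 0, 100, -0.03, 0, 0, 0, 0, 0, 100, -0.03, 0, 0, 0, 0, 0, 100, -0.03, 0, 0, 0, 0, 0, 100, -1, 0, 0, 0, 0, 0, 100, -2, 0, 0, 0, 0, 0, 100, -2.5, 0, 0, 0, 0, 0, 100, -2.5, 0, 0, 0, 0, 0, 100, -2.5, 0, 0, 0, 0, 0, 100, -2.5, 0, 0, 0, 0, 0, 100]

```text
time_s: 18.25
position: [0.4739, -0.0123, 0.2076]
tool_rot: [80.9, 89.8, 170.9]
force: [0.3, 0.3, -0.2]
gripper_width: 1.0
```

Run:
```python
from meas import *
s,p0,M=tool(); print(p0)
p=cams.camera_params('wrist'); im=cams.snapshot('wrist'); cv2.imwrite('pics/w19.png',im[:,:,::-1])
for k,z in(('yellow',.057+.044+.018),('blue',.018)):
  for b in blobs(p,im,k,z,True,amax=20000): print(*b)
im=cams.snapshot('scene'); crop(im,318,185,37,8,'pics/s19.png')
go([.435,.180,.1],90)
```

```text
[ 0.47389576 -0.01227499  0.20761824]
yellow [320.3 204.6] [ 0.4755 -0.0124] [48.5 47.9]
yellow [320.2 206.1] [ 0.4773 -0.0125] [61.5 56.9]
blue [482.4 146. ] [0.4356 0.1797] [44.2 49.3]
blue [481.9 146.1] [0.4359 0.1798] [66.3 55.6]
t 18.35 pos [ 0.4738 -0.0123  0.2075] shift [2.694 0.963 4.805] turn [-0.002  0.006 -0.033] j6 -9.3 w 1.001 F [-0.2 -0.9 -0.6]
```

View pics/w19.png

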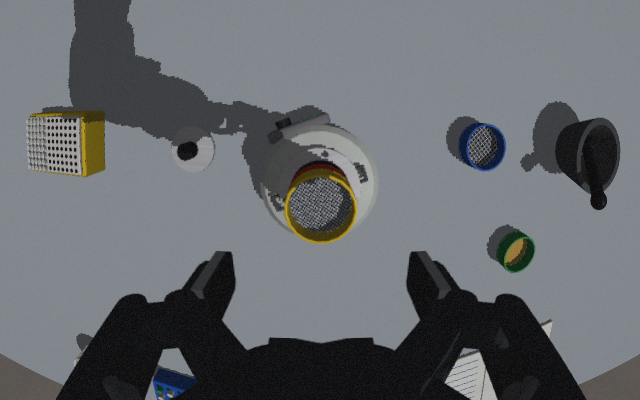

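View pics/s19.png

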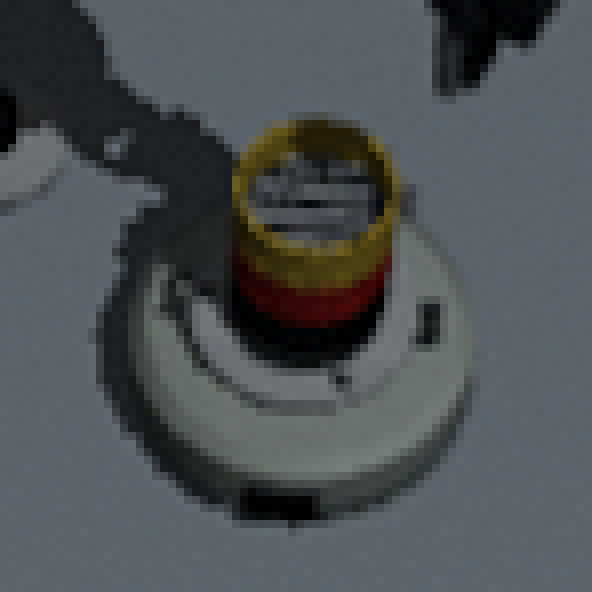

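Yellow is level on red. On to the blue sieve.

Emit:
step_arm:
  commands: [0.5, 0.24, 1.2, 0, 0, 0, 100, 1.2, 0.48, 2.4, 0, 0, 0, 100, 1.9, 0.72, 3.6, 0, 0, 0, 100, 2.69, 0.95, 4.8, 0, 0, 0, 100, 2.69, 0.95, 4.8, 0, 0, 0, 100, 2.69, 0.95, 4.8, 0, 0, 0, 100, 2.69, 0.95, 4.8, 0, 0, 0, 100, 2.69, 0.95, 4.8, 0, 0, 0, 100, 2.69, 0.95, 4.8, 0, 0, 0, 100]

```text
time_s: 19.25
position: [0.4383, 0.1788, 0.1026]
tool_rot: [-84.4, 89.9, 5.5]
force: [-0.2, 0.2, 0.5]
gripper_width: 1.001
```

Run:
```python
from meas import *
p=cams.camera_params('wrist'); im=cams.snapshot('wrist'); cv2.imwrite('pics/w20.png',im[:,:,::-1])
for b in blobs(p,im,'blue',.018,True,amax=20000): print(*b)
go([.4335,.180,.008],90)
```

```text
blue [320.6 199.7] [0.4351 0.1788] [49.6 47.6]
blue [320.5 201.7] [0.4372 0.1787] [60.4 57. ]
t 19.30 pos [0.4382 0.1788 0.1025] shift [2.363 0.122 0.03 ] turn [-0.018  0.002  0.016] j6 14.5 w 1.005 F [-0.1  0.2 -0.2]
```

View pics/w20.png

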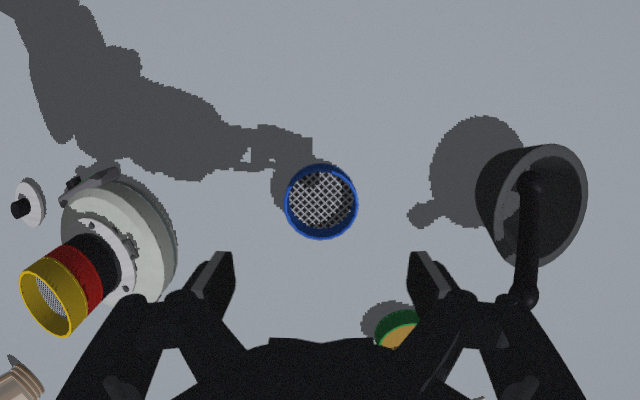

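Emit:
step_arm:
  commands: [1.0, 0.12, 0, 0, 0, 0, 100, 1.8, 0.12, 0, 0, 0, 0, 100, 2.36, 0.12, 0, 0, 0, 0, 100, 2.36, 0.12, 0, 0, 0, 0, 100, 2.36, 0.12, 0, 0, 0, 0, 0, 2.36, 0.12, 0, 0, 0, 0, 0, 2.36, 0.12, 0, 0, 0, 0, 0, 2.36, 0.12, 0, 0, 0, 0, 0, 2.36, 0.12, 0, 0, 0, 0, 0, 2.36, 0.12, 0, 0, 0, 0, 0]
  grip_force: 40

```text
time_s: 20.3
position: [0.4344, 0.1798, 0.0095]
tool_rot: [-85.5, 89.8, 4.5]
force: [-1.0, -1.5, 6.3]
gripper_width: 0.642
```

Emit:
step_arm:
  commands: [-0.5, 0, 0, 0, 0, 0, 0, -1.5, 0, 0, 0, 0, 0, 0, -2.5, 0, 0, 0, 0, 0, 0, -3.7, 0, 0, 0, 0, 0, 0, -4.3, 0, 0, 0, 0, 0, 0, -4.3, 0, 0, 0, 0, 0, 0, -4.3, 0, 0, 0, 0, 0, 0]

```text
time_s: 21.0
position: [0.433, 0.1797, 0.1806]
tool_rot: [-74.8, 89.8, 15.2]
force: [0.4, 0.2, -0.7]
gripper_width: 0.64
```

Run:
```python
from meas import *
s,p0,M=tool()
p=cams.camera_params('wrist'); im=cams.snapshot('wrist'); crop(im,320,258,70,5,'pics/w21.png')
go([.4765,-.0125,.150],90)
```

```text
t 21.05 pos [0.4319 0.1794 0.1792] shift [ 0.729 -1.115 -4.798] turn [-0.001 -0.    -0.001] j6 14.6 w 0.644 F [-0.3 -0.3 -0.7]
```

View pics/w21.png

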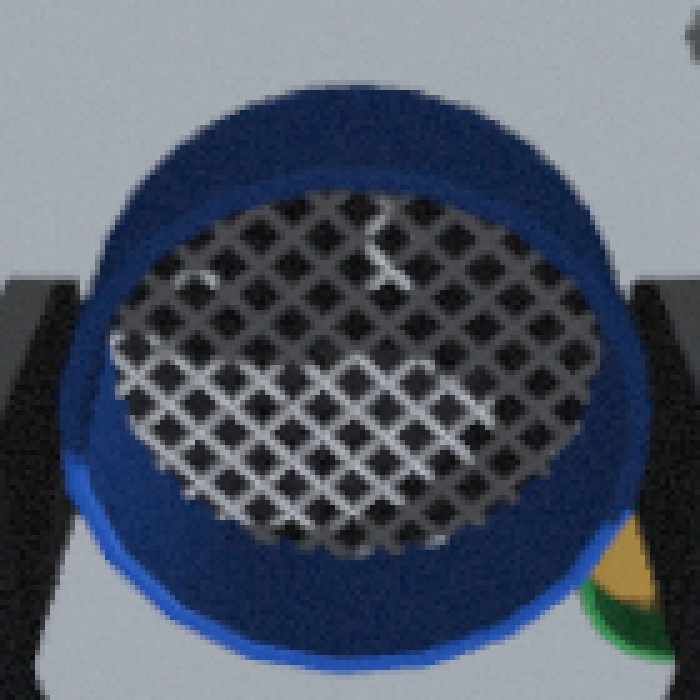

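Emit:
step_arm:
  commands: [0, -0.28, -1.2, 0, 0, 0, 0, 0, -0.56, -2.4, 0, 0, 0, 0, 0, -0.84, -3.6, 0, 0, 0, 0, 0, -1.07, -4.8, 0, 0, 0, 0, 0, -1.07, -4.8, 0, 0, 0, 0, 0, -1.07, -4.8, 0, 0, 0, 0, 0.4, -1.07, -4.8, 0, 0, 0, 0, 0.73, -1.07, -4.8, 0, 0, 0, 0, 0.73, -1.07, -4.8, 0, 0, 0, 0, 0.73, -1.07, -4.8, 0, 0, 0, 0]

```text
time_s: 22.05
position: [0.4741, -0.0113, 0.1493]
tool_rot: [77.6, 89.9, 167.7]
force: [-0.1, -0.0, -0.0]
gripper_width: 0.642
```

Run:
```python
from meas import *
im=cams.snapshot('wrist'); g=np.clip(im.astype(float)*1.5,0,255).astype(np.uint8); crop(g,320,230,70,5,'pics/w22.png')
go([.4745,-.0125,.1325],90)
```

```text
t 22.10 pos [ 0.4748 -0.0116  0.15  ] shift [ 0.437  0.008 -0.023] turn [ 0.013  0.002 -0.006] j6 -9.3 w 0.639 F [ 0.   0.7 -0.1]
```

View pics/w22.png

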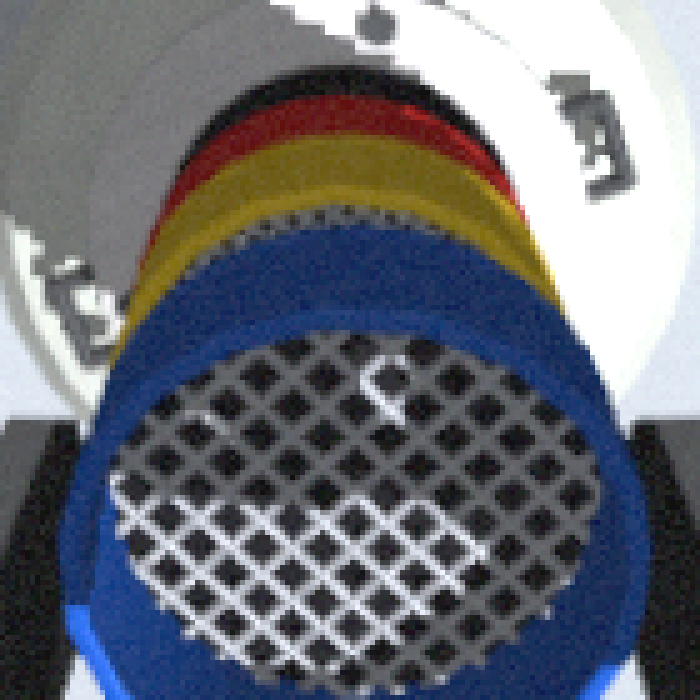

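Run:
```python
from meas import *
s,p0,M=tool(); p=cams.camera_params('wrist')
print(plane(p,(319,186.6),.108,True)[0]+.028, plane(p,(319,201),.130,True)[0]+.0255,plane(p,(321,204.4),p0[2]-.0025,True)[0]+.028,p0)
```

```text
0.4772785854358459 0.4772004710540606 0.4760130430236866 [ 0.47484162 -0.01159957  0.14996843]
```

Blue needs +1.2 mm in x and -1 mm in y. I correct and lower it.

Emit:
step_arm:
  commands: [0.0, -0.03, -0.025, 0, 0, 0, 0, 0.1, -0.03, -0.025, 0, 0, 0, 0, 0.2, -0.03, -0.025, 0, 0, 0, 0, 0.3, -0.03, -0.025, 0, 0, 0, 0, 0.4, -0.03, -0.025, 0, 0, 0, 0, 0.48, -0.03, -0.025, 0, 0, 0, 0, 0.48, -0.03, -0.025, 0, 0, 0, 0]

```text
time_s: 22.8
position: [0.4771, -0.0136, 0.1324]
tool_rot: [-89.9, 89.9, 0.1]
force: [-2.9, 1.5, 9.6]
gripper_width: 0.639
```

Run:
```python
from meas import *
im=cams.snapshot('wrist'); g=np.clip(im.astype(float)*1.5,0,255).astype(np.uint8); crop(g,320,230,70,5,'pics/w23.png')
go([.4765,-.0131,.1325],90)
```

```text
t 22.85 pos [ 0.477  -0.0135  0.1324] shift [-0.003  0.013  0.011] turn [-0.002 -0.     0.013] j6 -9.4 w 0.642 F [-3.1  1.1  9.3]
```

View pics/w23.png

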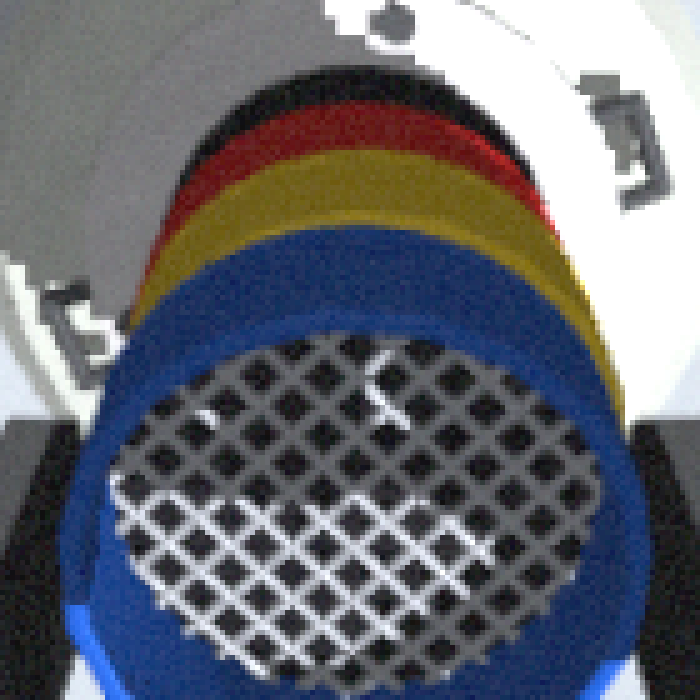

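Seated (z 0.1324, expected 0.1325). Release.

Emit:
step_arm:
  commands: [-0.03, 0, 0.0, 0, 0, 0, 100, -0.03, 0, 0, 0, 0, 0, 100, -0.03, 0, 0, 0, 0, 0, 100, -0.03, 0, 0, 0, 0, 0, 100, -1, 0, 0, 0, 0, 0, 100, -2, 0, 0, 0, 0, 0, 100, -2.5, 0, 0, 0, 0, 0, 100, -2.5, 0, 0, 0, 0, 0, 100, -2.5, 0, 0, 0, 0, 0, 100, -2.5, 0, 0, 0, 0, 0, 100]

```text
time_s: 23.85
position: [0.4752, -0.0133, 0.2292]
tool_rot: [80.3, 89.8, 170.3]
force: [0.1, 1.0, -1.1]
gripper_width: 0.998
```

Run:
```python
from meas import *
s,p0,M=tool(); print(p0)
p=cams.camera_params('wrist'); im=cams.snapshot('wrist'); cv2.imwrite('pics/w24.png',im[:,:,::-1])
for b in blobs(p,im,'blue',.057+.066+.018,True,amax=20000): print(*b)
for b in blobs(p,im,'bright',.01,True,amax=20000): print(*b)
im=cams.snapshot('scene'); crop(im,318,185,37,8,'pics/s24.png')
go([.442,-.160,.13],90)
```

```text
[ 0.47515145 -0.01327228  0.22923301]
blue [320.4 205.8] [ 0.4777 -0.0133] [49.9 47.8]
blue [320.3 207.5] [ 0.4796 -0.0135] [56.4 59.8]
bright [ 43.8 132.9] [ 0.4006 -0.4543] [45.3 34.6]
t 23.95 pos [ 0.4751 -0.0133  0.2292] shift [ 2.48   0.819 -3.67 ] turn [-0.001  0.005 -0.032] j6 -9.4 w 1.000 F [ 0.  -0.1  1. ]
```

View pics/w24.png

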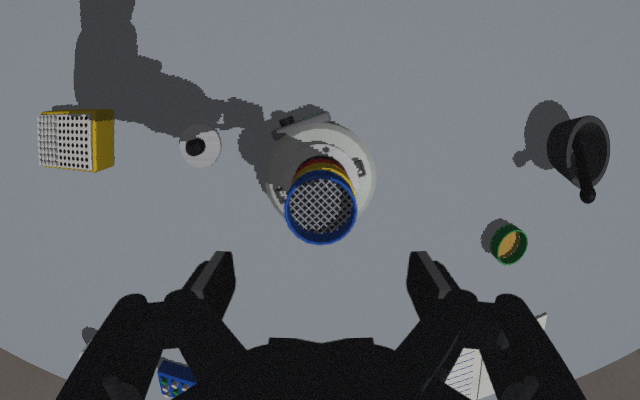

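View pics/s24.png

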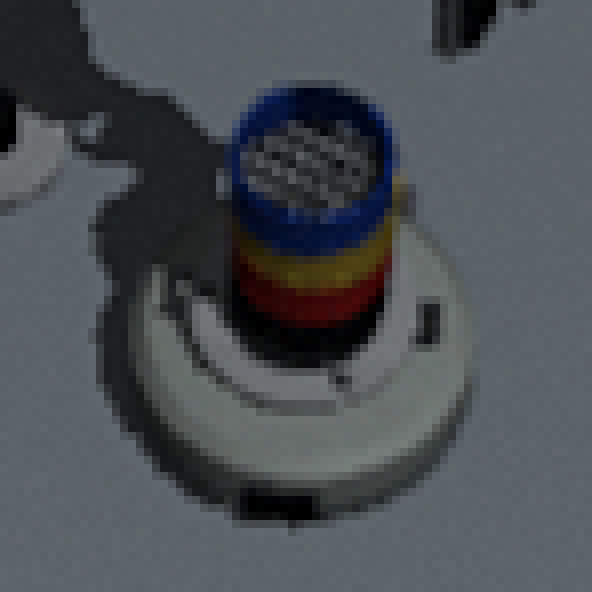

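Stack is level so far. Next, the lid: lateral first, then down.

Emit:
step_arm:
  commands: [0, 0.25, -1.2, 0, 0, 0, 100, 0, 0.5, -2.4, 0, 0, 0, 100, 0.6, 0.82, -3.67, 0, 0, 0, 100, 1.5, 0.82, -3.67, 0, 0, 0, 100, 2.48, 0.82, -3.67, 0, 0, 0, 100, 2.48, 0.82, -3.67, 0, 0, 0, 100, 2.48, 0.82, -3.67, 0, 0, 0, 100, 2.48, 0.82, -3.67, 0, 0, 0, 100]

```text
time_s: 24.75
position: [0.4449, -0.1606, 0.1334]
tool_rot: [-117.9, 89.8, -27.9]
force: [0.1, -0.3, -0.8]
gripper_width: 1.001
```

Run:
```python
from meas import *
p=cams.camera_params('wrist'); im=cams.snapshot('wrist'); cv2.imwrite('pics/w25.png',im[:,:,::-1])
hsv=cv2.cvtColor(im,cv2.COLOR_RGB2HSV)
k=(hsv[...,2]<45).astype(np.uint8)
n,l,st,c=cv2.connectedComponentsWithStats(k)
for i in range(1,n):
    if 60<st[i,4]<3000: print(st[i],c[i].round(1),plane(p,c[i],.027,True).round(4))
crop(im,315,195,50,8,'pics/w25c.png')
go([.442,-.160,.019],90)
```

```text
[425 153  64  37 602] [448.6 167.5] [ 0.4187 -0.0501  0.027 ]
[308 179  22  26 425] [317.8 191.8] [ 0.4409 -0.163   0.027 ]
[ 462  214   57   61 1252] [481.4 236.9] [ 0.4855 -0.0049  0.027 ]
[609 271  12  21  97] [615.3 279.8] [0.5707 0.2712 0.027 ]
[591 278  11  21  87] [596.1 288. ] [0.5766 0.2232 0.027 ]
t 24.80 pos [ 0.4453 -0.1607  0.1338] shift [2.87  0.093 0.023] turn [ 0.008 -0.017  0.033] j6 -27.7 w 1.001 F [ 0.7 -0.2 -0.3]
```

View pics/w25.png

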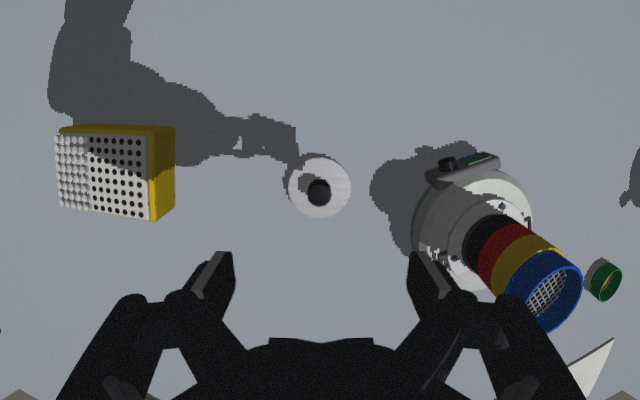

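View pics/w25c.png

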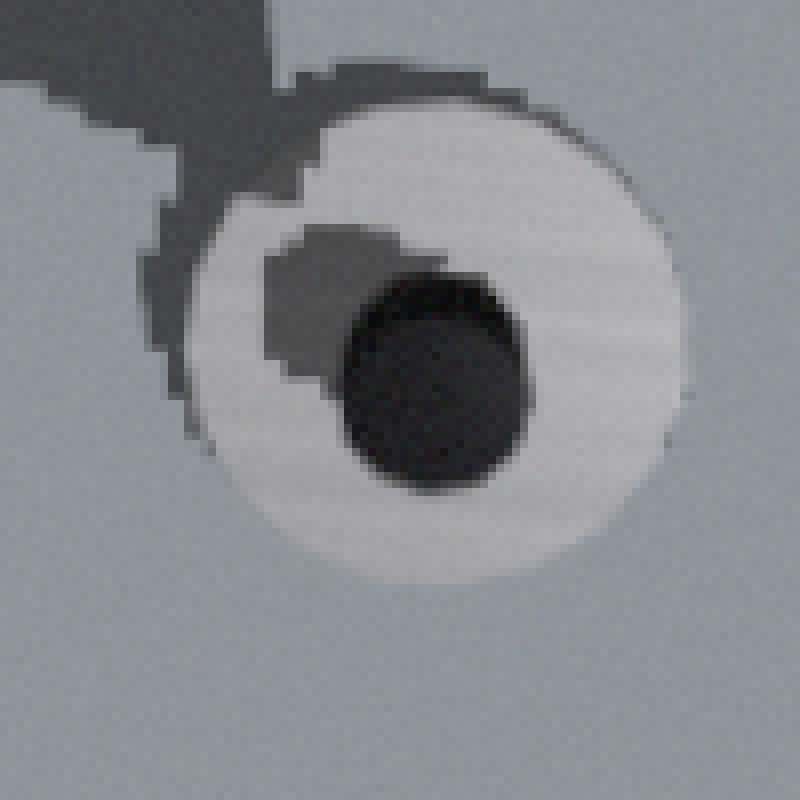

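Run:
```python
from meas import *
p=cams.camera_params('wrist'); print(plane(p,(319.5,195.2),.035,True),plane(p,(319.6,187.5),.013,True))
go([.4405,-.1615,.019],90)
```

```text
[ 0.44219953 -0.16178504  0.035     ] [ 0.44164141 -0.16179812  0.013     ]
t 24.80 pos [ 0.4453 -0.1607  0.1338] shift [ 2.87   0.13  -0.014] turn [ 0.008 -0.017  0.033] j6 -27.7 w 1.001 F [ 0.7 -0.2 -0.3]
```

Emit:
step_arm:
  commands: [1.0, 0.1, -0.025, 0, 0, 0, 100, 2.0, 0.1, -0.025, 0, 0, 0, 100, 2.6, 0.1, -0.025, 0, 0, 0, 80, 2.83, 0.1, -0.025, 0, 0, 0, 60, 2.83, 0.1, -0.025, 0, 0, 0, 45, 2.83, 0.1, -0.025, 0, 0, 0, 45, 2.83, 0.1, -0.025, 0, 0, 0, 45]

```text
time_s: 25.5
position: [0.4415, -0.1622, 0.0204]
tool_rot: [-118.1, 89.8, -28.1]
force: [-0.3, 0.1, 0.3]
gripper_width: 0.452
```

Run:
```python
from meas import *
im=cams.snapshot('wrist'); cv2.imwrite('pics/w26.png',im[:,:,::-1])
go([.442,-.1618,.019],90)
```

```text
t 25.55 pos [ 0.4413 -0.1621  0.0203] shift [ 0.032 -0.018  0.008] turn [ 0.001 -0.017  0.032] j6 -28.1 w 0.446 F [ 0.  -0.9 -1. ]
```

View pics/w26.png

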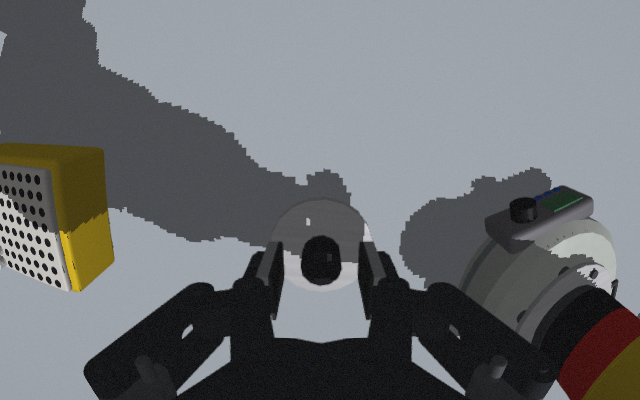

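Knob is between the pads. Close and lift.

Emit:
step_arm:
  commands: [0, 0, 0, 0, 0, 0, 0, 0, 0, 0, 0, 0, 0, 0, 0, 0, 0, 0, 0, 0, 0, 0, 0, 0, 0, 0, 0, 0, 0, 0, 0, 0, 0, 0, 0]
  grip_force: 40

```text
time_s: 26.05
position: [0.4404, -0.1618, 0.0197]
tool_rot: [-119.0, 89.9, -29.0]
force: [-0.2, 1.4, 5.7]
gripper_width: 0.218
```

Emit:
step_arm:
  commands: [-0.5, 0, 0, 0, 0, 0, 0, -1.5, 0, 0, 0, 0, 0, 0, -2.5, 0, 0, 0, 0, 0, 0, -3.7, 0, 0, 0, 0, 0, 0, -4.8, 0, 0, 0, 0, 0, 0, -4.8, 0, 0, 0, 0, 0, 0, -4.8, 0, 0, 0, 0, 0, 0]

```text
time_s: 26.75
position: [0.4404, -0.1617, 0.2119]
tool_rot: [-118.0, 89.8, -28.0]
force: [-1.3, 0.7, -1.0]
gripper_width: 0.211
```

Run:
```python
from meas import *
im=cams.snapshot('wrist'); crop(im,320,250,80,5,'pics/w27.png'); im=cams.snapshot('scene'); crop(im,300,170,50,7,'pics/s27.png')
go([.477,-.0132,.19],90)
```

```text
t 26.85 pos [ 0.4384 -0.1607  0.2092] shift [ 0.481 -0.965  3.687] turn [-0.002  0.011 -0.022] j6 -28.1 w 0.212 F [-0.   0.3 -1.2]
```

View pics/w27.png

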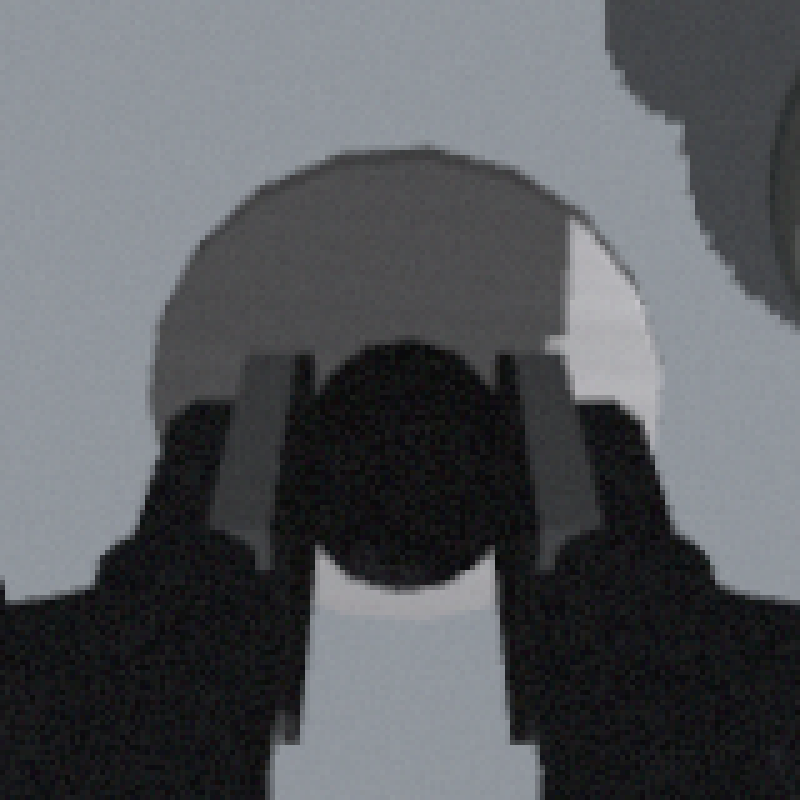

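View pics/s27.png

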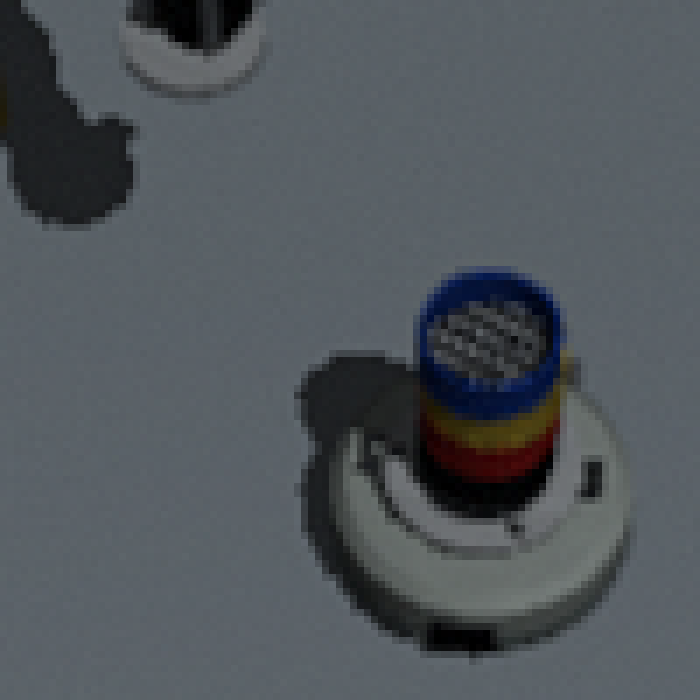

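Run:
```python
from meas import *
s,p0,M=tool(); p=cams.camera_params('wrist'); b=p0[2]-.0197
print(p0,[ (plane(p,(321,v),b+z,True)-p0)[0]+d for v,z,d in((200,.007,.028),(293,.013,-.028),(287.6,.035,-.010))])
go([.478,-.0132,.19],90)
```

```text
[ 0.43840442 -0.16069864  0.20915891] [np.float64(0.0020496071863609668), np.float64(-2.5781159453373143e-05), np.float64(-0.00018525812954472108)]
t 26.85 pos [ 0.4384 -0.1607  0.2092] shift [ 0.481 -0.99   3.687] turn [-0.002  0.011 -0.022] j6 -28.1 w 0.212 F [-0.   0.3 -1.2]
```

Emit:
step_arm:
  commands: [0, -0.25, 1.0, 0, 0, 0, 0, 0, -0.5, 2.0, 0, 0, 0, 0, 0, -0.75, 3.0, 0, 0, 0, 0, 0, -0.97, 3.69, 0, 0, 0, 0, 0, -0.97, 3.69, 0, 0, 0, 0, 0.3, -0.97, 3.69, 0, 0, 0, 0, 0.65, -0.97, 3.69, 0, 0, 0, 0, 0.65, -0.97, 3.69, 0, 0, 0, 0, 0.65, -0.97, 3.69, 0, 0, 0, 0]

```text
time_s: 27.75
position: [0.477, -0.0144, 0.1831]
tool_rot: [84.6, 89.8, 174.5]
force: [0.4, 0.7, -1.1]
gripper_width: 0.212
```

Run:
```python
from meas import *
im=cams.snapshot('wrist'); g=np.clip(im.astype(float)*1.3,0,255).astype(np.uint8); crop(g,320,230,70,5,'pics/w28.png')
im=cams.snapshot('scene'); crop(im,318,165,40,8,'pics/s28.png')
go([.4775,-.0132,.1647],90)
```

```text
t 27.85 pos [ 0.4783 -0.0143  0.1845] shift [0.494 0.019 0.029] turn [-0.013 -0.    -0.002] j6 -9.4 w 0.210 F [ 0.7  0.1 -0.2]
```

View pics/w28.png

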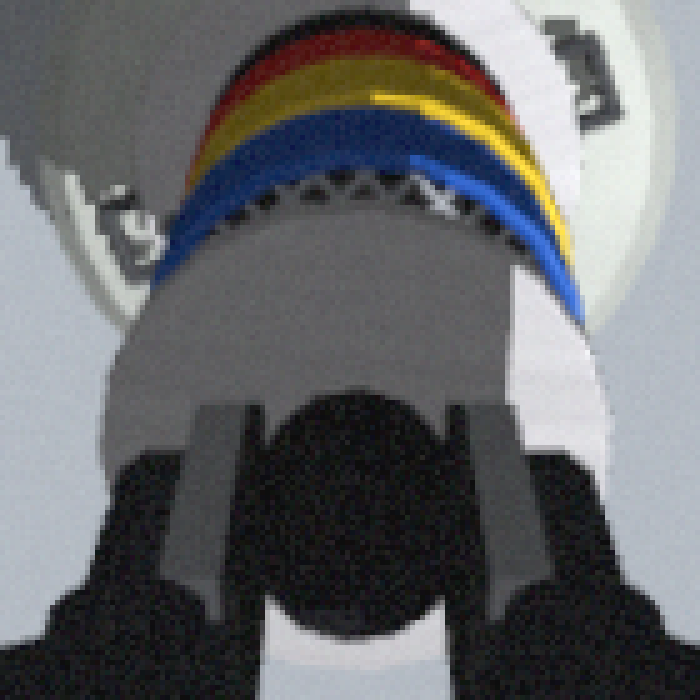

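View pics/s28.png

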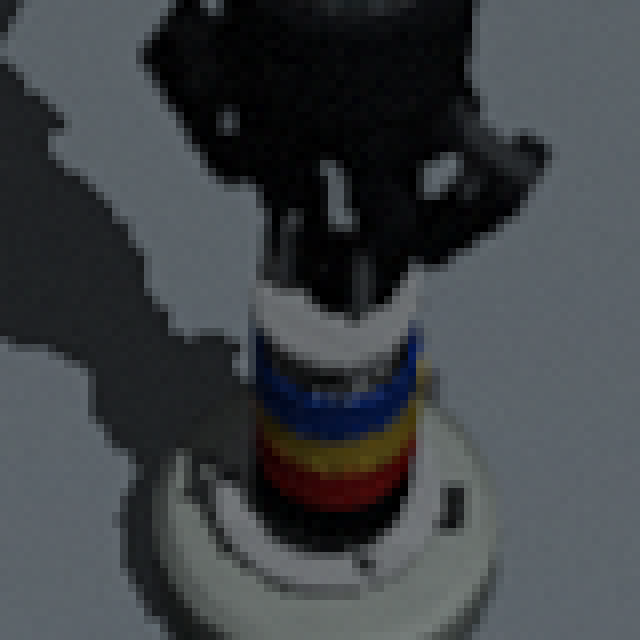

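Run:
```python
from meas import *
s,p0,M=tool(); p=cams.camera_params('wrist')
print(plane(p,(321,181.4),.130,True)[0]+.028, plane(p,(321,194.5),.152,True)[0]+.0255,plane(p,(321,202.4),p0[2]-.0127,True)[0]+.028,p0)
```

```text
0.4804696823789481 0.4805253585323355 0.48163358586729427 [ 0.47826526 -0.01434377  0.18445603]
```

Lid is 1.1 mm too far to +x. I correct and lower it.

Emit:
step_arm:
  commands: [0.0, 0.025, 0.015, 0, 0, 0, 0, 0.15, 0.025, 0.015, 0, 0, 0, 0, 0.25, 0.025, 0.015, 0, 0, 0, 0, 0.35, 0.025, 0.015, 0, 0, 0, 0, 0.43, 0.025, 0.015, 0, 0, 0, 0, 0.49, 0.025, 0.015, 0, 0, 0, 0, 0.52, 0.025, 0.015, 0, 0, 0, 0, 0.52, 0.025, 0.015, 0, 0, 0, 0]

```text
time_s: 28.65
position: [0.4779, -0.0131, 0.1646]
tool_rot: [-97.4, 89.9, -7.4]
force: [-1.0, -0.3, 4.6]
gripper_width: 0.208
```

Run:
```python
from meas import *
im=cams.snapshot('wrist'); g=np.clip(im.astype(float)*1.3,0,255).astype(np.uint8); crop(g,320,230,70,5,'pics/w29.png')
im=cams.snapshot('scene'); crop(im,318,165,40,8,'pics/s29.png')
go([.4775,-.0132,.1647],90)
```

```text
t 28.75 pos [ 0.4779 -0.0131  0.1646] shift [-0.003  0.009 -0.003] turn [-0.    -0.001  0.012] j6 -9.3 w 0.208 F [-0.9  0.6  5.1]
```

View pics/w29.png

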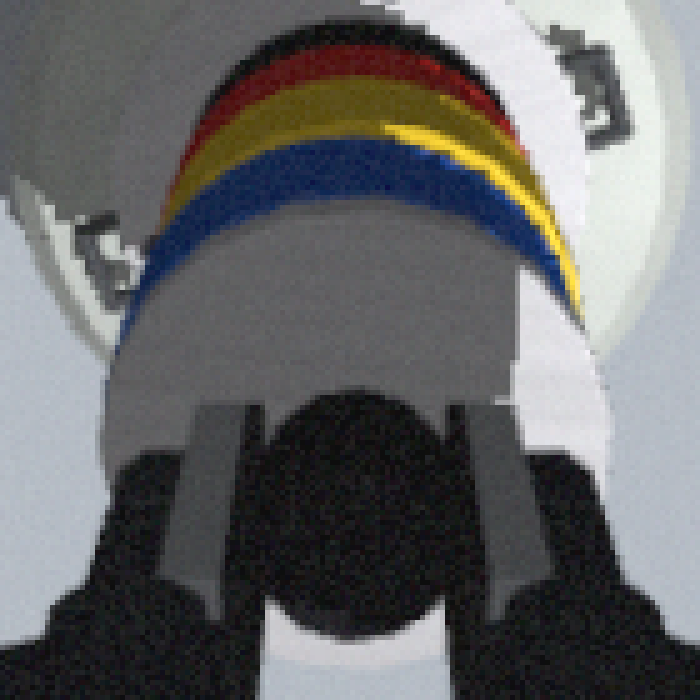

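View pics/s29.png

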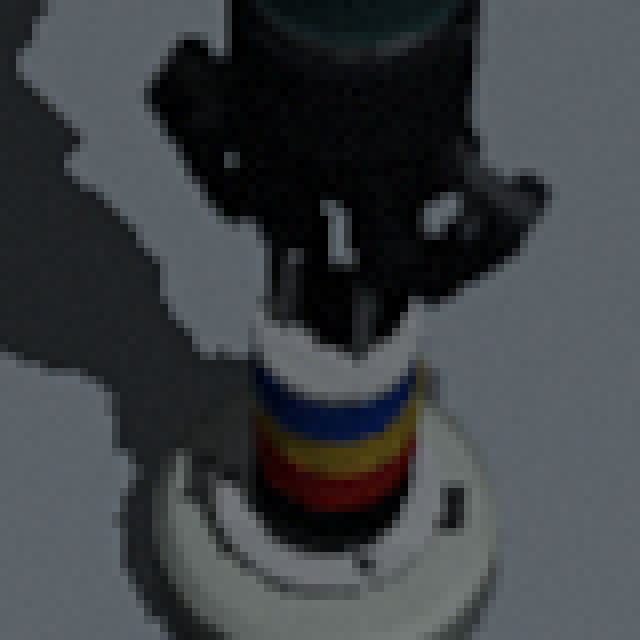

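Seated (z 0.1646, expected 0.1647). Release and rise clear.

Emit:
step_arm:
  commands: [0, 0, 0, 0, 0, 0, 60, 0, 0, 0, 0, 0, 0, 60, 0, 0, 0, 0, 0, 0, 60, 0, 0, 0, 0, 0, 0, 60, -1, 0, 0, 0, 0, 0, 60, -2, 0, 0, 0, 0, 0, 60, -2.5, 0, 0, 0, 0, 0, 60, -2.5, 0, 0, 0, 0, 0, 60, -2.5, 0, 0, 0, 0, 0, 60, -2.5, 0, 0, 0, 0, 0, 60]

```text
time_s: 29.75
position: [0.4762, -0.0129, 0.2619]
tool_rot: [81.9, 89.8, 171.9]
force: [0.1, 0.6, -0.4]
gripper_width: 0.602
```

Run:
```python
from meas import *
p=cams.camera_params('wrist'); im=cams.snapshot('wrist'); cv2.imwrite('pics/w30.png',im[:,:,::-1])
for b in blobs(p,im,'green',.018,True): print(*b)
im=cams.snapshot('scene'); crop(im,318,170,40,8,'pics/s30.png')
ps=cams.camera_params('scene')
for n,b in(('green',blobs(ps,im,'green',.018,False)),): print(b)
go([0.47,-.013,.3])
```

```text
green [498.9 235.3] [0.5782 0.2624] [41.5 48.6]
green [498.  234.9] [0.5781 0.2614] [71.  54.9]
[('green', array([393. , 260.9]), array([0.5765, 0.26  ]), array([61.1, 44.2]))]
t 29.85 pos [ 0.4761 -0.0129  0.2619] shift [-0.953  0.157 -0.002] turn [0. 0. 0.] j6 -9.3 w 0.599 F [ 0.1  0.5 -0.2]
```

View pics/w30.png

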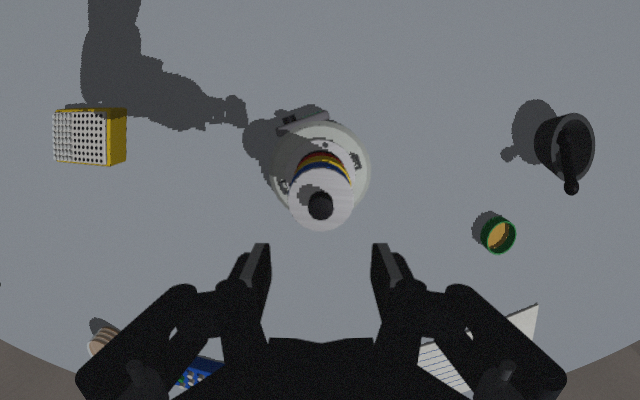

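View pics/s30.png

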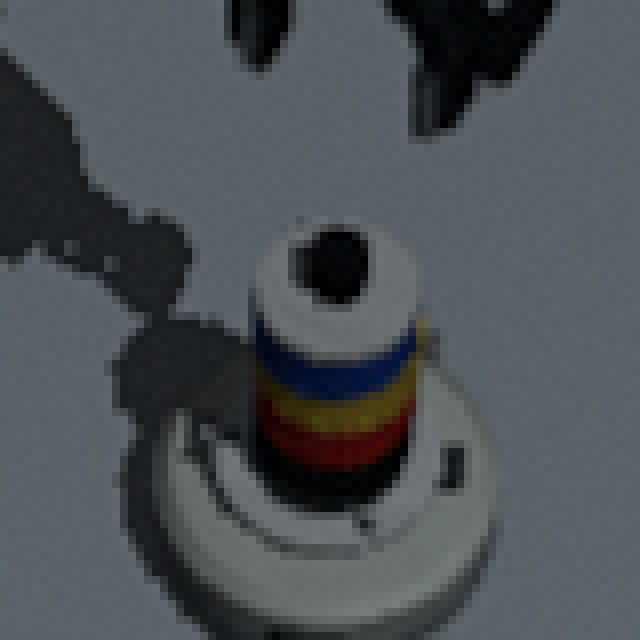

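The column is complete and level in both views: lid knob at (320,205) in the wrist view, bands even in the scene view. The gripper is clear and the green sieve is unmoved. I hand in.

```bash
python3 -c "
from cell import env
print(env.hand_in())"
```

```text
the job is handed in; nothing more can be done
None
```

I built the column on the shaker in order: pan, red, yellow, blue, then lid. I handed it in at about 30 s of the 128 s allowed; no verdict is reported.

- **Seating:** after pressing home, each piece was within 0.3 mm of its expected nested height (lid 0.1646 m measured, 0.1647 m expected).
- **Level:** the last wrist and scene pictures show all five pieces level, with even colour bands and the gripper clear of the column.
- **Sideways fit:** the wrist camera put blue about 2 mm from yellow in x. That is the largest offset I saw, equal to the skirt's play and under the 4 mm limit. I did not measure the lid's offset after release; it was corrected by 1.1 mm before lowering.
- **Bystanders:** the green sieve measured within 1 mm of its starting position. The tip box and mortar look unmoved in the pictures, but I did not measure them again.
- **Disagreements:** early position estimates from the different cameras differed by 2 to 3 mm for most pieces. The first scene readings for red (up to 9 mm) and blue (over 10 mm) were poor. I relied on the close wrist view for the final alignment.

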